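Change the pads in the brake-pad grinding jig

ROBOT

A 6-joint arm with a two-finger parallel gripper is mounted at the origin on the work surface. World frame = base frame: x ahead of the robot, y to its left, z up, the work surface at z = 0. Lengths are in m, angles in degrees, forces in N, time in s.
With the tool pointing down it reaches from about 0.25 to 0.725 m from the base axis. Payload 9.7 kg.
Tool frame: the origin (TCP) lies on the centre line of the jaws, within the pads' length; the fingertips stand tip_extent ahead of it and the grasp point (between the pads) lies 3 mm ahead of it (tip_extent is the distance from the TCP to the fingertips, in m); z points along the fingers, y is the line along which they close (so a half turn about z gives the same grasp; the last joint's range is limited). The gripper opens to 85 mm and grips with 20 to 120 N. Pads are 22 mm wide; open, the fingers measure 114 mm over their backs; the gripper's body (76 mm by 85 mm) begins 54 mm behind the grasp point. The pads swing forward as they close: fully open they stand 13 mm farther back than shut.
Start: joints at [73.568, 4.979, 10.078, 95.1, 0, 90], TCP at [0.156, 0.528, 0.253] pointing down, gripper open.
Joint ranges: [-179.16, 179.16], [-48.56, 103.87], [-65.8, 70.77], [-126.05, 130.52], [-82.76, 87.17], [-180, 180]. Speed limits (degrees/s): [127.2, 127.2, 147.25, 180, 180, 180].

INTERFACE

Orientations are given as [roll, pitch, yaw] about the fixed x, y, z axes, in that order (R = Rz(yaw) Ry(pitch) Rx(roll)).
In Python, from workcell import * gives the robot as it stands.
- The arm moves only by the tool servo_tool, never from a script. Its argument "rows" is a list of rows, each an object with "offset": the shift along the tool's x, y, z as a fraction of full scale, a list of three; "yaw": the turn about the tool's z as a fraction of full scale; "claw": the closure, from 0 (fully open) to 1 (shut). A call has 1 to 12 rows; each row is the pose to reach, as a shift and turn from the pose commanded when the call began, along the tool's axes at that moment, turning the shorter way round; what a row does not reach only later rows make up. Full scale, the value 1, is 0.1 m for a shift and pi rad for a turn. A row lasts 1/8 s, in which the tool goes at most 62.5 mm and 10.7 degrees, less where a joint would pass 70% of its speed; a pose out of reach is approached as far as the arm can. A call with a number of a shift or a turn outside -1 to 1 is refused whole. A call with a gripper value outside its range is refused whole. The fingers move at their own pace and stop on an object; "squeeze" is the grip in N (left out, the last holds). Time passes only in rows, so rows that repeat a pose let the fingers close. It gives the time, the measured TCP pose, the force, the opening and the grip force at its end, in the units of the state.
- get_obs(): the state, without advancing time (a new reading comes with each control period).
- camera(name): name is "side" or "top" or "wrist"; returns (picture, depth): 400x640x3 uint8, red, green, blue; 400x640 float32, m along the optical axis (not along the pixel's ray), 0 where there is no reading.
- camera_info(name): a dict with "fx", "fy", "cx", "cy" (pixels), "dist" ([k1, k2, p1, p2, k3] as OpenCV has them; the pictures are not rectified), "cam_to_world" (4x4, takes a point from camera to world coordinates); the wrist camera has in their place "hand_eye" (4x4, takes a point from camera to tool coordinates, whose origin is the TCP and whose axes are the flange's). Camera axes: x right, y up, looking along -z (the intrinsics and any distortion apply to the point x, -y, -z); pixel columns grow to the right and rows downward; lengths in m; the calibration is good to about 2 mm. A picture is of the moment at which its call begins: read the wrist's pose just before it. camera_info takes no time and is no camera call.
- job_done(): hands the job in; it is judged then, once.
The state is a dict: "time": time; "q": joint angles; "qd": joint speeds; "joint_efforts": joint torques, N m; "ee_pos": TCP position; "tcp_rot": TCP orientation; "wrist_force": force on the tool from outside, world axes, zero at the start; "torque": the same for the moment, N m; "opening": finger opening in m; "grasp_force": force on a finger pad.
Only numpy, scipy, OpenCV 4.12 (cv2) and the standard library are available. Lean on these libraries where they do the work, as an engineer would, in place of code of your own. Each camera call takes 0.05 s, during which the arm holds its last target. There are 200 camera calls.

TASK

The power is out and the bench grinder was left switched on: first press its rocker switch to off. Then unlock the round cover of the cross-shaped jig (anticlockwise) and park it on the tube offcut, put the worn pads from the jig into the steel tray, and seat every new brake pad from the bench flat in a pocket, friction side up. Last, push the cover fully home on the jig, handle along the slot, and turn it clockwise as far as it goes to lock it, leaving the other things on the bench alone.

Things in the scene. Friction and masses are not known exactly. Their poses are not given: they have to be found in the camera images.
- rocker (a joint): black rocker switch on the low front foot of the bench grinder, rad: -0.22 = on, +0.22 = off; about 4 N on its end tips it and it stays where it is left. A bar 66 x 36 x 8 mm that pivots about its middle 76 mm above the bench; the foot's top is at 60 mm; motor and wheels stand 130 mm farther back, up to 255 mm high
- rocker_off_end (a point): point on the rocker's top face 24 mm from its pivot, at the end that is raised while the switch is on: press here, straight down (the point sinks about 10 mm), to switch off
- rocker_on_end (a point): the matching point at the other end of the rocker, which bears a short white line; down while the switch is on
- jig: the fixed grinding jig: a grey cross-shaped aluminium plate, 274 mm from arm end to arm end, arms 60 mm wide and 24 mm high with one open pocket in each; in the middle a square boss 80 mm wide, 38 mm high, with a slot in its top. Origin: centre of its underside on the bench; x along two of the arms and along the slot, z up
- socket (a point): centre of the slot in the top of the jig's boss, 38 mm above the bench; axes as the jig's. The slot is 50 (x) x 16 (y) mm and opens into a cavity where the cover's cross lug turns: clockwise (seen from above) by a quarter turn to solid stops = locked, back anticlockwise to stops, handle along the slot = free to lift
- cover: hold-down cover: grey disc 136 mm across, 6 mm thick; on it a dark handle bar 70 (x) x 14 (y) mm, its top 40 mm above the disc's underside; below it a stem 13 mm thick with a cross lug 46 (x) x 12 (y) x 8 mm, the lug's foot 21 mm below the disc. Origin: centre of the disc's underside; x along handle and lug, z up; about 0.4 kg. Starts locked on the jig. Either way round fits
- stand: fixed rusty offcut of square tube standing on end, 88 mm across, 8 mm wall, 30 mm high, empty; its 72 mm square opening takes the cover's stem and lug, so that the cover can be parked on it, disc on the rim. Origin: centre of its underside
- tray_in (a point): centre of the inner floor, 4 mm above the bench, of the fixed open steel tray for worn pads: 140 (x) x 200 (y) mm outside, 4 mm walls, 30 mm high; axes along its sides, z up
- pocket0 (a point): centre of the floor of one pocket of the jig; z up, x outwards along the pocket's length. The pocket is 86 (x) x 46 (y) mm (6 mm over a pad) and 6 mm deep; its level floor is 18 mm above the bench, its walls are 6 to 10 mm thick. A seated pad stands 12 mm proud of the walls. Any pad fits any pocket
- pocket1 (a point): centre of the floor of one pocket of the jig; z up, x outwards along the pocket's length. The pocket is 86 (x) x 46 (y) mm (6 mm over a pad) and 6 mm deep; its level floor is 18 mm above the bench, its walls are 6 to 10 mm thick. A seated pad stands 12 mm proud of the walls. Any pad fits any pocket
- pocket2 (a point): centre of the floor of one pocket of the jig; z up, x outwards along the pocket's length. The pocket is 86 (x) x 46 (y) mm (6 mm over a pad) and 6 mm deep; its level floor is 18 mm above the bench, its walls are 6 to 10 mm thick. A seated pad stands 12 mm proud of the walls. Any pad fits any pocket
- pocket3 (a point): centre of the floor of one pocket of the jig; z up, x outwards along the pocket's length. The pocket is 86 (x) x 46 (y) mm (6 mm over a pad) and 6 mm deep; its level floor is 18 mm above the bench, its walls are 6 to 10 mm thick. A seated pad stands 12 mm proud of the walls. Any pad fits any pocket
- pad0: new brake pad on the bench, friction side up: steel backing plate 80 x 40 x 5 mm, centred on it a dark grey friction block 62 (x) x 36 (y) x 13 mm; total height 18 mm, 0.15 to 0.3 kg. Origin: centre of underside; x along the length, z up. Grip the block across its 36 mm width; either way round fits. All alike; two to four are present
- pad1: new brake pad on the bench, friction side up: steel backing plate 80 x 40 x 5 mm, centred on it a dark grey friction block 62 (x) x 36 (y) x 13 mm; total height 18 mm, 0.15 to 0.3 kg. Origin: centre of underside; x along the length, z up. Grip the block across its 36 mm width; either way round fits. All alike; two to four are present
- pad2: new brake pad on the bench, friction side up: steel backing plate 80 x 40 x 5 mm, centred on it a dark grey friction block 62 (x) x 36 (y) x 13 mm; total height 18 mm, 0.15 to 0.3 kg. Origin: centre of underside; x along the length, z up. Grip the block across its 36 mm width; either way round fits. All alike; two to four are present
- pad3: new brake pad on the bench, friction side up: steel backing plate 80 x 40 x 5 mm, centred on it a dark grey friction block 62 (x) x 36 (y) x 13 mm; total height 18 mm, 0.15 to 0.3 kg. Origin: centre of underside; x along the length, z up. Grip the block across its 36 mm width; either way round fits. All alike; two to four are present
- worn0: worn brake pad in a jig pocket under the cover at the start: as a new pad (plate 80 x 40 x 5 mm, block 62 x 36 mm) but only 14 mm high, block 9 mm thick and without the groove; about 0.2 kg; stands 8 mm proud of the pocket's walls. Origin: centre of underside; x along the length, z up. One or two are present
- worn1: worn brake pad in a jig pocket under the cover at the start: as a new pad (plate 80 x 40 x 5 mm, block 62 x 36 mm) but only 14 mm high, block 9 mm thick and without the groove; about 0.2 kg; stands 8 mm proud of the pocket's walls. Origin: centre of underside; x along the length, z up. One or two are present
- sprocket: bystander, leave alone: worn rear sprocket, 176 mm across, 6 mm thick. Origin: centre of its underside
- bearing_a: bystander, leave alone: steel wheel bearing, 62 mm across, 16 mm high. Origin: centre of its underside
- bearing_b: bystander, leave alone: steel wheel bearing, 62 mm across, 16 mm high. Origin: centre of its underside
- brake_lever: bystander, leave alone: grey cast brake lever, 180 mm long, 17 mm high. Origin: centre of its underside
- spoke_wrench: bystander, leave alone: chrome spoke wrench, 170 mm long, 10 mm high. Origin: centre of its underside
Things that resemble listed ones, but are neither listed nor needed, are in the scene too. What is shaped like the worn1 but green, orange or pink is not meant.

How it is judged (in metres and radians):
On the way, in this order (a step that is already met when the one before it is completed fails the run):
1. the grinder's rocker is switched off (value of joint rocker above 0.15 rad), for 0.2 s.
2. the cover is parked level on the tube offcut (horizontal distance between cover and stand below 0.025 m and z of cover in the frame of stand between 0.026 and 0.034 m and angle between cover's own z axis and vertical below 0.1 rad), for 0.2 s.
3. the worn pads are in the tray and every new brake pad is seated flat in a pocket of the jig (x of worn0 in the frame of tray_in between -0.055 and 0.055 m and y of worn0 in the frame of tray_in between -0.085 and 0.085 m and z of worn0 in the frame of tray_in between -0.005 and 0.03 m and x of worn1 in the frame of tray_in between -0.055 and 0.055 m and y of worn1 in the frame of tray_in between -0.085 and 0.085 m and z of worn1 in the frame of tray_in between -0.005 and 0.03 m and ((horizontal distance between pad0 and pocket0 below 0.008 m and z of pad0 in the frame of pocket0 between -0.003 and 0.002 m and angle between pad0's own z axis and vertical below 0.05 rad and angle between the x axis of pad0 and the x axis of pocket0, either way round below 0.15 rad) or (horizontal distance between pad0 and pocket1 below 0.008 m and z of pad0 in the frame of pocket1 between -0.003 and 0.002 m and angle between pad0's own z axis and vertical below 0.05 rad and angle between the x axis of pad0 and the x axis of pocket1, either way round below 0.15 rad) or (horizontal distance between pad0 and pocket2 below 0.008 m and z of pad0 in the frame of pocket2 between -0.003 and 0.002 m and angle between pad0's own z axis and vertical below 0.05 rad and angle between the x axis of pad0 and the x axis of pocket2, either way round below 0.15 rad) or (horizontal distance between pad0 and pocket3 below 0.008 m and z of pad0 in the frame of pocket3 between -0.003 and 0.002 m and angle between pad0's own z axis and vertical below 0.05 rad and angle between the x axis of pad0 and the x axis of pocket3, either way round below 0.15 rad)) and ((horizontal distance between pad1 and pocket0 below 0.008 m and z of pad1 in the frame of pocket0 between -0.003 and 0.002 m and angle between pad1's own z axis and vertical below 0.05 rad and angle between the x axis of pad1 and the x axis of pocket0, either way round below 0.15 rad) or (horizontal distance between pad1 and pocket1 below 0.008 m and z of pad1 in the frame of pocket1 between -0.003 and 0.002 m and angle between pad1's own z axis and vertical below 0.05 rad and angle between the x axis of pad1 and the x axis of pocket1, either way round below 0.15 rad) or (horizontal distance between pad1 and pocket2 below 0.008 m and z of pad1 in the frame of pocket2 between -0.003 and 0.002 m and angle between pad1's own z axis and vertical below 0.05 rad and angle between the x axis of pad1 and the x axis of pocket2, either way round below 0.15 rad) or (horizontal distance between pad1 and pocket3 below 0.008 m and z of pad1 in the frame of pocket3 between -0.003 and 0.002 m and angle between pad1's own z axis and vertical below 0.05 rad and angle between the x axis of pad1 and the x axis of pocket3, either way round below 0.15 rad)) and ((horizontal distance between pad2 and pocket0 below 0.008 m and z of pad2 in the frame of pocket0 between -0.003 and 0.002 m and angle between pad2's own z axis and vertical below 0.05 rad and angle between the x axis of pad2 and the x axis of pocket0, either way round below 0.15 rad) or (horizontal distance between pad2 and pocket1 below 0.008 m and z of pad2 in the frame of pocket1 between -0.003 and 0.002 m and angle between pad2's own z axis and vertical below 0.05 rad and angle between the x axis of pad2 and the x axis of pocket1, either way round below 0.15 rad) or (horizontal distance between pad2 and pocket2 below 0.008 m and z of pad2 in the frame of pocket2 between -0.003 and 0.002 m and angle between pad2's own z axis and vertical below 0.05 rad and angle between the x axis of pad2 and the x axis of pocket2, either way round below 0.15 rad) or (horizontal distance between pad2 and pocket3 below 0.008 m and z of pad2 in the frame of pocket3 between -0.003 and 0.002 m and angle between pad2's own z axis and vertical below 0.05 rad and angle between the x axis of pad2 and the x axis of pocket3, either way round below 0.15 rad)) and ((horizontal distance between pad3 and pocket0 below 0.008 m and z of pad3 in the frame of pocket0 between -0.003 and 0.002 m and angle between pad3's own z axis and vertical below 0.05 rad and angle between the x axis of pad3 and the x axis of pocket0, either way round below 0.15 rad) or (horizontal distance between pad3 and pocket1 below 0.008 m and z of pad3 in the frame of pocket1 between -0.003 and 0.002 m and angle between pad3's own z axis and vertical below 0.05 rad and angle between the x axis of pad3 and the x axis of pocket1, either way round below 0.15 rad) or (horizontal distance between pad3 and pocket2 below 0.008 m and z of pad3 in the frame of pocket2 between -0.003 and 0.002 m and angle between pad3's own z axis and vertical below 0.05 rad and angle between the x axis of pad3 and the x axis of pocket2, either way round below 0.15 rad) or (horizontal distance between pad3 and pocket3 below 0.008 m and z of pad3 in the frame of pocket3 between -0.003 and 0.002 m and angle between pad3's own z axis and vertical below 0.05 rad and angle between the x axis of pad3 and the x axis of pocket3, either way round below 0.15 rad))), for 0.2 s.
4. the cover is back home on the boss and turned clockwise to lock (horizontal distance between cover and socket below 0.006 m and z of cover in the frame of socket between -0.003 and 0.004 m and angle between cover's own z axis and vertical below 0.06 rad and angle between the x axis of cover and the y axis of socket, either way round below 0.35 rad), for 0.2 s.
At the end, for the whole second after the job is handed in: Rocker above +0.15 rad (off); worn pads in the tray; each new pad flat in a pocket (8 mm of its centre, 2 mm of its floor, square); cover on the boss (6 mm of centre, 4 mm of home, level), handle within 20 degrees of square to the slot; all at rest (all of step 3 and all of step 4 and value of joint rocker above 0.15 rad and linear speed of each of cover, pad0, pad1, pad2, pad3, worn0, worn1 below 0.02 m/s); the robot touches nothing.
It fails at once if a bystander is moved more than 60 mm (distance of any of sprocket, bearing_a, bearing_b, brake_lever, spoke_wrench from where it was at the start of the episode above 0.06 m).
Of worn0, worn1 only 1 to 2 are there at a start; the rules pass over those that are not, and their reading is None.
Of pad0, pad1, pad2, pad3 only 2 to 4 are there at a start; the rules pass over those that are not, and their reading is None.
At some moment in a run one of pad0, pad1, pad2, pad3 may be knocked a few centimetres aside while the robot is not near it.
It also fails if it takes over 210 s, if anything falls off the work surface, if the arm or the gripper's body presses on something with over 40 N, if the wrist force passes 120 N, or if a joint passes its speed limit or range.

## Working session

There is one attempt and no reset: what is moved stays moved. The work goes in short steps, Python scripts to look and compute and a tool call to move; the robot and the scene stay as the last step left them, time stands still between calls to the robot, and variables do not carry over. Pictures are saved under pics/ and viewed, at most 14 in all, crops included, and the job is handed in when it is done.

Besides the shell and the picture viewer there is one more tool, called after "Emit:" by a JSON object that holds its "fn" and its "kwargs", one argument or row to a line. servo_tool: Moves the arm, as the interface text tells. Its arguments: {"type":"object","properties":{"rows":{"type":"array"},"squeeze":{"type":"number"}},"required":["rows"]}

```bash
mkdir -p pics; ls; cat > h.py <<'E'
from workcell import *
import numpy as np, cv2
from scipy.spatial.transform import Rotation as R
def shot(n):
    o=get_obs(); im,d=camera(n); i=camera_info(n)
    K=np.array([[i['fx'],0,i['cx']],[0,i['fy'],i['cy']],[0,0,1.]]); D=np.array(i['dist'],float)
    if 'cam_to_world' in i: T=np.array(i['cam_to_world'])
    else:
        W=np.eye(4); W[:3,:3]=R.from_euler('xyz',o['tcp_rot'],degrees=True).as_matrix(); W[:3,3]=o['ee_pos']
        T=W@np.array(i['hand_eye'])
    return im,d,K,D,T
def ray(px,K,D,T):
    p=cv2.undistortPoints(np.array(px,float).reshape(-1,1,2),K,D).reshape(-1,2)
    v=np.c_[p[:,0],-p[:,1],-np.ones(len(p))]@T[:3,:3].T
    return T[:3,3],v
def onz(px,z,K,D,T):
    c,v=ray(px,K,D,T); return c+v*((z-c[2])/v[:,2])[:,None]
def cloud(d,K,D,T):
    h,w=d.shape; u,v=np.meshgrid(np.arange(w),np.arange(h))
    c,r=ray(np.c_[u.ravel(),v.ravel()],K,D,T)
    P=c+r*d.ravel()[:,None]; P[d.ravel()<=0]=np.nan
    return P.reshape(h,w,3)
def save(n,im): cv2.imwrite('pics/'+n,im[:,:,::-1])
E
python3 - <<'E'
from h import *
o=get_obs(); print(o)
for n in('top','side'):
    im,d,K,D,T=shot(n); save(n+'0.png',im); np.savez(n+'0.npz',im=im,d=d,K=K,D=D,T=T); print(n,K[0,0],D,T.round(3).tolist(),d.min(),d.max())
print(camera_info('wrist'))
E
```

```text
pics
{'time': 0.0, 'q': array([ 7.35668183e+01,  5.01001169e+00,  1.00325741e+01,  9.50981837e+01,
       -8.23766744e-04,  9.00000543e+01]), 'qd': array([-0.05016362,  0.06548766,  0.10454564, -0.0278698 , -0.01416791,
        0.04264452]), 'joint_efforts': array([-1.76290338e-03, -5.20388389e+01,  4.64798677e+01,  1.61062146e-02,
        3.02878482e-05, -1.78556655e-05]), 'ee_pos': array([0.15553958, 0.52733705, 0.25257665]), 'tcp_rot': array([-1.79924379e+02,  8.23837700e-04,  1.63566765e+02]), 'wrist_force': array([0.69101385, 0.29502431, 0.29313837]), 'torque': array([-0.04183053,  0.02844993, -0.01784244]), 'grasp_force': 0.0, 'opening': 0.08513848980324622}
top 364.73530753646133 [-0.00903756  0.          0.          0.          0.        ] [[-0.011, 0.999, -0.051, 0.491], [-1.0, -0.01, 0.018, -0.022], [0.017, 0.051, 0.999, 1.231], [0.0, 0.0, 0.0, 1.0]] 0.0 2.0900836
side 463.9229070650956 [0.03012631 0.         0.         0.         0.        ] [[-0.991, 0.095, -0.098, 0.42], [-0.136, -0.642, 0.754, 0.98], [0.008, 0.761, 0.649, 0.961], [0.0, 0.0, 0.0, 1.0]] 0.0 3.6126058
{'fx': 302.64983171342794, 'fy': 302.64983171342794, 'cx': 319.60633227697696, 'cy': 199.74016242843055, 'dist': array([-0.05956786,  0.        ,  0.        ,  0.        ,  0.        ]), 'hand_eye': array([[-1.43410995e-03,  9.63363348e-01,  2.68195829e-01,
         6.79875556e-02],
       [ 9.99998345e-01,  1.08125305e-03,  1.46336362e-03,
        -3.63779584e-04],
       [ 1.11976332e-03,  2.68197483e-01, -9.63363304e-01,
        -1.21265942e-01],
       [ 0.00000000e+00,  0.00000000e+00,  0.00000000e+00,
         1.00000000e+00]])}
```

View pics/top0.png

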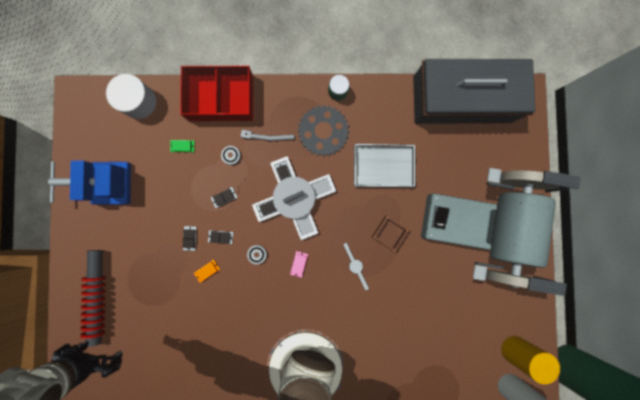

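View pics/side0.png

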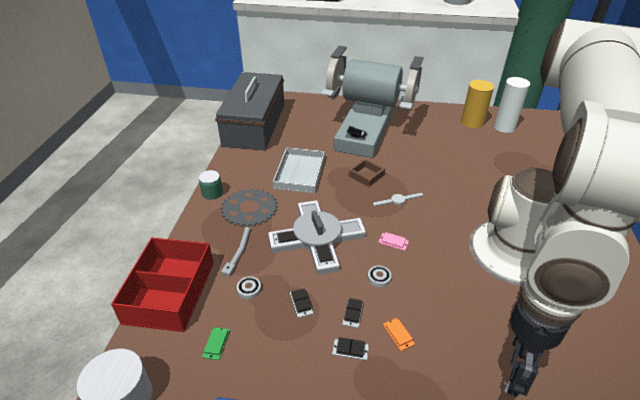

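The top view shows the jig at (295,198), tray at (385,166), tube offcut at (390,234) and rocker at (441,217). The three black-and-steel candidates for new pads are at (223,197), (189,238) and (221,238). Green (182,146), orange (206,271) and pink (299,264) are excluded by colour. The worn pads appear to be in the dark jig arms. Next I'll make an enlarged crop and take first measurements.

```bash
python3 - <<'E'
from h import *
a=np.load('top0.npz'); b=np.load('side0.npz')
c1=cv2.resize(a['im'][140:290,170:350],None,fx=2.2,fy=2.2,interpolation=cv2.INTER_CUBIC)
c2=cv2.resize(b['im'][190:290,255:375],(396,330),interpolation=cv2.INTER_CUBIC)
c3=cv2.resize(a['im'][190:245,415:515],(400,220),interpolation=cv2.INTER_CUBIC)
c4=cv2.resize(b['im'][110:165,320:420],(400,220),interpolation=cv2.INTER_CUBIC)
C=np.zeros((560,800,3),np.uint8); C[:330,:396]=c1; C[:330,400:796]=c2; C[335:555,:400]=c3; C[335:555,400:800]=c4
save('crop1.png',C)
P=cloud(*[a[k] for k in('d','K','D','T')])
for n,u,v in [('tray',384,166),('stand rim',390,222),('stand in',390,234),('rock',441,217),('foot',460,235),('jigc',295,198),('armE',325,187),('pad',223,197),('bench',340,260),('armS',303,228)]:
    print(n,P[v,u].round(4), onz([(u,v)],0.02,a['K'],a['D'],a['T']).round(3))
E
```

```text
tray [ 0.669  -0.2748  0.0049] [[ 0.667 -0.272  0.02 ]]
stand rim [ 0.479  -0.2912  0.0044] [[ 0.479 -0.288  0.02 ]]
stand in [ 4.385e-01 -2.914e-01 -1.000e-04] [[ 0.439 -0.287  0.02 ]]
rock [ 0.4937 -0.4375  0.0803] [[ 0.494 -0.459  0.02 ]]
foot [ 0.435  -0.5052  0.0596] [[ 0.433 -0.522  0.02 ]]
jigc [0.5596 0.0254 0.0681] [[0.562 0.027 0.02 ]]
armE [ 0.5983 -0.073   0.0179] [[ 0.598 -0.073  0.02 ]]
pad [0.5681 0.2654 0.0212] [[0.568 0.266 0.02 ]]
bench [ 0.354  -0.1207  0.0033] [[ 0.356 -0.119  0.02 ]]
armS [0.4627 0.0017 0.0199] [[0.463 0.002 0.02 ]]
```

View pics/crop1.png

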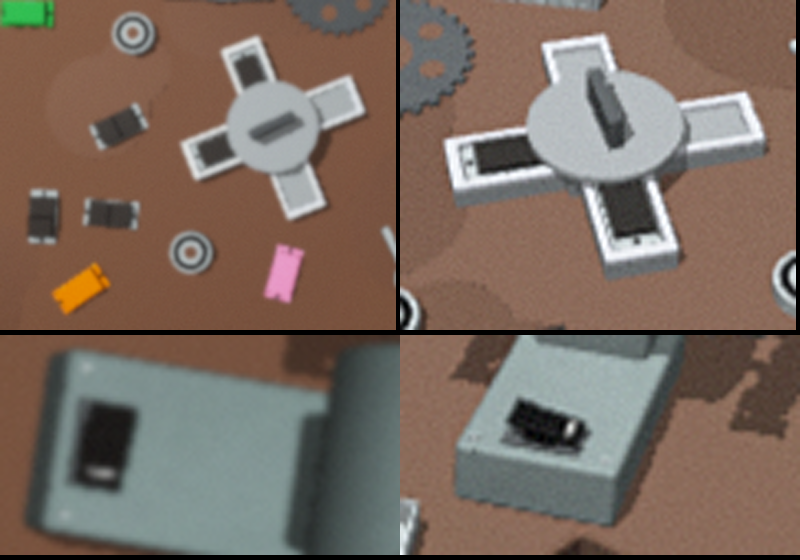

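The crop shows three new pads with grooves in their dark blocks. The worn pads are in the N arm and the W arm of the top view, and the E and S pockets are empty. The rocker's white line is at its near end (small x), so the off end is the far one. Now I'll measure everything.

```bash
python3 - <<'E'
import workcell; print([n for n in dir(workcell) if not n.startswith('_')])
from h import *
a=np.load('top0.npz'); im=a['im']; cam=[a[k] for k in('K','D','T')]; P=cloud(a['d'],*cam)
hsv=cv2.cvtColor(im,cv2.COLOR_RGB2HSV)
def blob(mask,box,z,n,all=False,ma=30):
    x0,y0,x1,y1=box; m=np.zeros(mask.shape,np.uint8); m[y0:y1,x0:x1]=mask[y0:y1,x0:x1]
    cs,_=cv2.findContours(m,cv2.RETR_EXTERNAL,cv2.CHAIN_APPROX_NONE)
    for c in sorted(cs,key=cv2.contourArea)[::-1][:5 if all else 1]:
        if cv2.contourArea(c)<ma: continue
        w=onz(c.reshape(-1,2),z,*cam)[:,:2]*1000
        (cx,cy),(l,s),an=cv2.minAreaRect(w.astype(np.float32))
        if l<s: l,s,an=s,l,an-90
        print(n,'c',round(cx,1),round(cy,1),'size',round(l,1),round(s,1),'axis',round(an,1),'px',c.reshape(-1,2).mean(0).round())
S=hsv[...,1]; V=hsv[...,2]
dark=((V<75)&(S<110)).astype(np.uint8)*255
grey=((S<60)&(V>90)).astype(np.uint8)*255
blob(dark,(170,180,250,255),.018,'pads',True)
blob(dark,(430,200,456,235),.08,'rocker')
padm=((S<75)).astype(np.uint8)*255
blob(padm,(170,180,245,255),.01,'padsfull',True)
blob(grey,(245,150,340,245),.024,'jig')
blob(grey,(350,140,420,192),.03,'tray')
h=P[...,2]
blob(((h>.015)).astype(np.uint8)*255,(365,205,415,262),.03,'stand?',True)
st=((V<75)).astype(np.uint8)*255
blob(st,(370,212,412,255),.03,'standdark',True)
disc=((h>.036)&(h<.060)).astype(np.uint8)*255
blob(disc,(265,170,325,230),.044,'disc')
blob(((h>.066)).astype(np.uint8)*255,(265,170,325,230),.078,'handle-h')
blob(((V<105)&(S<70)).astype(np.uint8)*255,(280,185,312,212),.078,'handle')
b=h[270:330,100:260]; print('bench h',np.nanmedian(b), np.nanstd(b))
E
```

```text
['PlanningError', 'camera', 'camera_info', 'get_obs', 'job_done', 'tip_extent']
pads c 432.3 377.7 size 56.1 39.4 axis 0.3 px [189. 239.]
pads c 565.6 263.1 size 58.9 37.2 axis -67.2 px [224. 198.]
pads c 435.3 275.8 size 59.9 32.0 axis 84.9 px [220. 237.]
rocker c 493.0 -435.6 size 66.6 41.3 axis -13.0 px [440. 217.]
padsfull c 435.0 379.3 size 83.1 45.2 axis -2.3 px [190. 238.]
padsfull c 568.2 266.1 size 86.1 45.1 axis -63.7 px [223. 197.]
padsfull c 437.5 277.6 size 85.0 43.7 axis 83.9 px [220. 237.]
jig c 563.8 30.3 size 238.1 235.9 axis 66.2 px [294. 198.]
tray c 670.0 -271.9 size 204.3 144.3 axis 89.0 px [384. 165.]
stand? c 443.1 -286.0 size 91.2 88.7 axis 56.3 px [390. 233.]
disc c 564.5 31.2 size 133.5 130.6 axis 89.5 px [293. 197.]
handle-h c 563.8 31.2 size 69.3 14.2 axis -63.9 px [293. 196.]
handle c 559.1 26.4 size 65.4 19.7 axis -66.1 px [295. 198.]
bench h 0.0007336605586780731 0.006226975363964074
```

Emit:
{"fn": "servo_tool", "kwargs": {
  "rows": [
    {"offset": [-0.6, -0.8, 0], "yaw": 0.264, "claw": 1},
    {"offset": [-0.6, -0.8, 0], "yaw": 0.264, "claw": 1},
    {"offset": [-0.6, -0.8, 0], "yaw": 0.264, "claw": 1},
    {"offset": [-0.6, -0.8, 0], "yaw": 0.264, "claw": 1},
    {"offset": [-0.6, -0.8, 0], "yaw": 0.264, "claw": 1},
    {"offset": [-0.6, -0.8, 0], "yaw": 0.264, "claw": 1}
  ]
}}

```text
time: 0.85
ee_pos: [0.1905, 0.4337, 0.253]
tcp_rot: [-180.0, 0.0, 116.1]
wrist_force: [0.2, 0.6, 0.4]
opening: 0.0001
grasp_force: 0.0
```

```bash
python3 -c "
from h import *
o=get_obs(); print(tip_extent, tip_extent() if callable(tip_extent) else '', o['q'],o['ee_pos'],o['tcp_rot'],o['opening'],o['time'])"
```

```text
0.022  [ 6.62889195e+01 -5.41212389e+00 -3.11469567e-01  9.51301241e+01
 -5.96115007e-05  1.30207673e+02] [0.19048807 0.43371535 0.25300857] [-1.79977532e+02  1.90700206e-02  1.16081250e+02] 0.00010032963952373935 0.85
```

Emit:
{"fn": "servo_tool", "kwargs": {
  "rows": [
    {"offset": [-1, -0.1, 0], "yaw": 0, "claw": 1},
    {"offset": [-1, -0.1, 0], "yaw": 0, "claw": 1}
  ]
}}

```text
time: 1.1
ee_pos: [0.2256, 0.338, 0.253]
tcp_rot: [-180.0, 0.0, 116.2]
wrist_force: [0.9, 0.3, -0.3]
opening: -0.0001
grasp_force: 0.0
```

Emit:
{"fn": "servo_tool", "kwargs": {
  "rows": [
    {"offset": [-1, -0.1, 0], "yaw": 0, "claw": 1},
    {"offset": [-1, -0.1, 0], "yaw": 0, "claw": 1}
  ]
}}

```text
time: 1.35
ee_pos: [0.2606, 0.2435, 0.2533]
tcp_rot: [180.0, 0.0, 116.2]
wrist_force: [1.1, 0.6, 1.5]
opening: -0.0001
grasp_force: 0.0
```

Emit:
{"fn": "servo_tool", "kwargs": {
  "rows": [
    {"offset": [-1, -0.1, 0], "yaw": 0, "claw": 1},
    {"offset": [-1, -0.1, 0], "yaw": 0, "claw": 1}
  ]
}}

```text
time: 1.6
ee_pos: [0.2955, 0.1492, 0.2534]
tcp_rot: [180.0, 0.0, 116.1]
wrist_force: [0.2, 0.2, -0.3]
opening: 0.0004
grasp_force: 0.0
```

Emit:
{"fn": "servo_tool", "kwargs": {
  "rows": [
    {"offset": [-1, -0.1, 0], "yaw": 0, "claw": 1},
    {"offset": [-1, -0.1, 0], "yaw": 0, "claw": 1}
  ]
}}

```text
time: 1.85
ee_pos: [0.3305, 0.0548, 0.2533]
tcp_rot: [180.0, 0.0, 116.1]
wrist_force: [1.2, 1.4, 0.1]
opening: -0.0003
grasp_force: 0.0
```

Emit:
{"fn": "servo_tool", "kwargs": {
  "rows": [
    {"offset": [-1, -0.1, 0], "yaw": 0, "claw": 1},
    {"offset": [-1, -0.1, 0], "yaw": 0, "claw": 1}
  ]
}}

```text
time: 2.1
ee_pos: [0.3654, -0.0396, 0.2532]
tcp_rot: [180.0, 0.0, 116.1]
wrist_force: [-0.1, -0.4, -0.3]
opening: -0.0002
grasp_force: 0.0
```

Emit:
{"fn": "servo_tool", "kwargs": {
  "rows": [
    {"offset": [-1, -0.1, 0], "yaw": 0, "claw": 1},
    {"offset": [-1, -0.1, 0], "yaw": 0, "claw": 1}
  ]
}}

```text
time: 2.35
ee_pos: [0.4004, -0.1339, 0.253]
tcp_rot: [-180.0, -0.0, 116.1]
wrist_force: [0.3, 0.6, 0.1]
opening: -0.0001
grasp_force: 0.0
```

Emit:
{"fn": "servo_tool", "kwargs": {
  "rows": [
    {"offset": [-1, -0.1, 0], "yaw": 0, "claw": 1},
    {"offset": [-1, -0.1, 0], "yaw": 0, "claw": 1}
  ]
}}

```text
time: 2.6
ee_pos: [0.4354, -0.2282, 0.2527]
tcp_rot: [-180.0, -0.0, 116.1]
wrist_force: [0.1, 0.5, 1.0]
opening: 0.0004
grasp_force: 0.0
```

Emit:
{"fn": "servo_tool", "kwargs": {
  "rows": [
    {"offset": [-1, -0.1, 0], "yaw": 0, "claw": 1},
    {"offset": [-1, -0.1, 0], "yaw": 0, "claw": 1},
    {"offset": [-1, -0.1, 0], "yaw": 0, "claw": 1}
  ]
}}

```text
time: 2.98
ee_pos: [0.4701, -0.3221, 0.2515]
tcp_rot: [-179.9, -0.1, 116.0]
wrist_force: [-0.2, 0.0, 0.9]
opening: 0.0001
grasp_force: 0.0
```

Emit:
{"fn": "servo_tool", "kwargs": {
  "rows": [
    {"offset": [-1, -0.1, 0], "yaw": 0, "claw": 1},
    {"offset": [-1, -0.1, 0], "yaw": 0, "claw": 1}
  ]
}}

```text
time: 3.22
ee_pos: [0.5052, -0.4151, 0.253]
tcp_rot: [-180.0, -0.0, 116.2]
wrist_force: [0.8, -0.6, -0.2]
opening: 0.0002
grasp_force: 0.0
```

Emit:
{"fn": "servo_tool", "kwargs": {
  "rows": [
    {"offset": [-0.27, -0.01, 0.4], "yaw": 0, "claw": 1},
    {"offset": [-0.27, -0.01, 0.8], "yaw": 0, "claw": 1},
    {"offset": [-0.27, -0.01, 1], "yaw": 0, "claw": 1},
    {"offset": [-0.27, -0.01, 1], "yaw": 0, "claw": 1}
  ]
}}

```text
time: 3.72
ee_pos: [0.5152, -0.4377, 0.1516]
tcp_rot: [-179.9, -0.2, 116.1]
wrist_force: [-0.5, 1.2, 0.8]
opening: 0.0001
grasp_force: 0.0
```

Emit:
{"fn": "servo_tool", "kwargs": {
  "rows": [
    {"offset": [0, 0, 0.3], "yaw": 0, "claw": 1},
    {"offset": [0, 0, 0.4], "yaw": 0, "claw": 1},
    {"offset": [0, 0, 0.44], "yaw": 0, "claw": 1},
    {"offset": [0, 0, 0.48], "yaw": 0, "claw": 1}
  ]
}}

```text
time: 4.22
ee_pos: [0.5164, -0.4392, 0.1067]
tcp_rot: [179.9, 0.1, 116.1]
wrist_force: [2.6, 1.4, 5.0]
opening: -0.0001
grasp_force: 1.8
```

Emit:
{"fn": "servo_tool", "kwargs": {
  "rows": [
    {"offset": [0, 0, 0.03], "yaw": 0, "claw": 1},
    {"offset": [0, 0, 0.06], "yaw": 0, "claw": 1},
    {"offset": [0, 0, 0.09], "yaw": 0, "claw": 1},
    {"offset": [0, 0, 0.11], "yaw": 0, "claw": 1},
    {"offset": [0, 0, 0.11], "yaw": 0, "claw": 1}
  ]
}}

```text
time: 4.85
ee_pos: [0.517, -0.4396, 0.0979]
tcp_rot: [179.8, 0.3, 116.1]
wrist_force: [2.2, 3.5, 18.7]
opening: -0.0001
grasp_force: 8.9
```

Emit:
{"fn": "servo_tool", "kwargs": {
  "rows": [
    {"offset": [0, 0, -0.5], "yaw": 0, "claw": 1},
    {"offset": [0, 0, -1], "yaw": 0, "claw": 1},
    {"offset": [0, 0, -1], "yaw": 0, "claw": 0.3}
  ]
}}

```text
time: 5.22
ee_pos: [0.5166, -0.44, 0.1992]
tcp_rot: [179.9, 0.4, 116.0]
wrist_force: [0.1, -0.7, -0.4]
opening: 0.017
grasp_force: 0.0
```

Emit:
{"fn": "servo_tool", "kwargs": {
  "rows": [
    {"offset": [0.4, 0.25, -0.3], "yaw": 0, "claw": 0.3},
    {"offset": [0.8, 0.5, -0.5], "yaw": 0, "claw": 0.3}
  ]
}}

```text
time: 5.48
ee_pos: [0.5252, -0.3444, 0.2439]
tcp_rot: [-179.9, -0.1, 116.0]
wrist_force: [0.0, 0.7, 0.3]
opening: 0.0544
grasp_force: 0.0
```

Emit:
{"fn": "servo_tool", "kwargs": {
  "rows": [
    {"offset": [0.4, 0.25, 0], "yaw": 0, "claw": 0.3},
    {"offset": [0.8, 0.5, 0], "yaw": 0, "claw": 0.3}
  ]
}}

```text
time: 5.72
ee_pos: [0.5351, -0.25, 0.2434]
tcp_rot: [-179.9, -0.0, 116.0]
wrist_force: [0.1, -1.3, -0.0]
opening: 0.0602
grasp_force: 0.0
```

Emit:
{"fn": "servo_tool", "kwargs": {
  "rows": [
    {"offset": [0.4, 0.25, 0], "yaw": 0, "claw": 0.3},
    {"offset": [0.8, 0.5, 0], "yaw": 0, "claw": 0.3}
  ]
}}

```text
time: 5.98
ee_pos: [0.5448, -0.1561, 0.2432]
tcp_rot: [-179.9, -0.0, 116.0]
wrist_force: [-0.1, -0.8, 0.3]
opening: 0.0598
grasp_force: 0.0
```

Emit:
{"fn": "servo_tool", "kwargs": {
  "rows": [
    {"offset": [0.4, 0.25, 0], "yaw": 0, "claw": 0.3},
    {"offset": [0.8, 0.5, 0], "yaw": 0, "claw": 0.3}
  ]
}}

```text
time: 6.22
ee_pos: [0.5546, -0.0623, 0.2433]
tcp_rot: [-179.9, -0.0, 116.0]
wrist_force: [0.7, -0.1, -0.1]
opening: 0.0598
grasp_force: 0.0
```

Emit:
{"fn": "servo_tool", "kwargs": {
  "rows": [
    {"offset": [0.4, 0.25, 0], "yaw": 0, "claw": 0.3},
    {"offset": [0.8, 0.5, 0], "yaw": 0, "claw": 0.3},
    {"offset": [0.8, 0.5, 0], "yaw": 0, "claw": 0.3},
    {"offset": [0.8, 0.5, 0], "yaw": 0, "claw": 0.3}
  ]
}}

```text
time: 6.72
ee_pos: [0.5645, 0.03, 0.2435]
tcp_rot: [-179.9, -0.0, 116.1]
wrist_force: [0.4, -0.6, -0.5]
opening: 0.0599
grasp_force: 0.0
```

```bash
python3 - <<'E'
from h import *
im,d,K,D,T=shot('top'); P=cloud(d,K,D,T)
def at(x,y):
    m=np.hypot(P[...,0]-x,P[...,1]-y)<.008; return np.nanmedian(P[m][:,2])
print('rocker off/on end heights',at(.516,-.441),at(.470,-.431))
o=get_obs();print(o['opening'],o['ee_pos'],tip_extent)
im,d,K,D,T=shot('wrist'); save('w1.png',im); np.savez('w1.npz',im=im,d=d,K=K,D=D,T=T)
P=cloud(d,K,D,T);h=P[...,2]
for n,lo,hi in(('handle',.07,.085),('disc',.038,.052)):
    m=(h>lo)&(h<hi)&(np.hypot(P[...,0]-.5645,P[...,1]-.031)<.085)
    q=P[m]; print(n,m.sum(),q.mean(0),cv2.minAreaRect((q[:,:2]*1000).astype(np.float32)),np.median(q[:,2]))
E
```

```text
rocker off/on end heights 0.0760256382247575 0.08578644733345264
0.05966714044279598 [0.56456666 0.02948949 0.24371672] 0.022
handle 1007 [0.5633627  0.03293518 0.07842128] ((564.1256713867188, 31.665470123291016), (13.680658340454102, 70.27940368652344), 25.677536010742188) 0.07850298059948846
disc 11088 [0.5626688  0.03422    0.04466509] ((564.1671752929688, 31.25153350830078), (135.5693359375, 134.65274047851562), 18.73061180114746) 0.044663120608683854
```

View pics/w1.png

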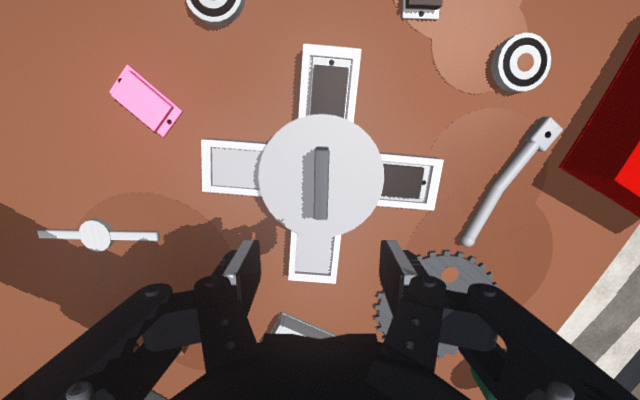

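Rocker confirmed off: its off end is at 76 mm and its on end at 86 mm. The wrist view shows the cover at (320,175) with its handle aligned to the jaws, and worn pads in the pockets at (330,90) and (405,182). Next I descend and grip.

Emit:
{"fn": "servo_tool", "kwargs": {
  "rows": [
    {"offset": [0.015, 0.003, 0.5], "yaw": 0, "claw": 0.4},
    {"offset": [0.015, 0.003, 1], "yaw": 0, "claw": 0.4},
    {"offset": [0.015, 0.003, 1], "yaw": 0, "claw": 0.4}
  ]
}}

```text
time: 7.2
ee_pos: [0.5621, 0.0305, 0.1406]
tcp_rot: [-179.6, -0.1, 116.0]
wrist_force: [-0.7, -0.3, 0.3]
opening: 0.0512
grasp_force: 0.0
```

Emit:
{"fn": "servo_tool", "kwargs": {
  "rows": [
    {"offset": [0, 0, 0.4], "yaw": 0, "claw": 0.4},
    {"offset": [0, 0, 0.7], "yaw": 0, "claw": 0.4},
    {"offset": [0, 0, 0.7], "yaw": 0, "claw": 0.4}
  ]
}}

```text
time: 7.58
ee_pos: [0.5641, 0.031, 0.0747]
tcp_rot: [-179.9, -0.0, 116.0]
wrist_force: [0.1, 0.0, 0.9]
opening: 0.0511
grasp_force: 0.0
```

Emit:
{"fn": "servo_tool", "kwargs": {
  "rows": [
    {"offset": [0, 0, 0], "yaw": 0, "claw": 1},
    {"offset": [0, 0, 0], "yaw": 0, "claw": 1},
    {"offset": [0, 0, 0], "yaw": 0, "claw": 1},
    {"offset": [0, 0, 0], "yaw": 0, "claw": 1},
    {"offset": [0, 0, 0], "yaw": 0, "claw": 1}
  ],
  "squeeze": 80
}}

```text
time: 8.2
ee_pos: [0.5654, 0.0316, 0.0768]
tcp_rot: [179.8, 0.1, 116.0]
wrist_force: [-1.5, -1.0, 7.5]
opening: 0.0121
grasp_force: 79.4
```

Emit:
{"fn": "servo_tool", "kwargs": {
  "rows": [
    {"offset": [0, 0, 0], "yaw": -0.04, "claw": 1},
    {"offset": [0, 0, 0], "yaw": -0.08, "claw": 1},
    {"offset": [0, 0, 0], "yaw": -0.12, "claw": 1},
    {"offset": [0, 0, 0], "yaw": -0.16, "claw": 1},
    {"offset": [0, 0, 0], "yaw": -0.2, "claw": 1},
    {"offset": [0, 0, 0], "yaw": -0.24, "claw": 1}
  ]
}}

```text
time: 8.95
ee_pos: [0.5656, 0.0317, 0.0768]
tcp_rot: [179.9, 0.2, 159.5]
wrist_force: [-1.0, 0.3, 7.4]
opening: 0.0122
grasp_force: 79.4
```

```bash
python3 - <<'E'
from h import *
o=get_obs();print(o['torque'],o['wrist_force'],o['tcp_rot'],o['opening'],o['q'])
a=np.load('w1.npz');P=cloud(a['d'],a['K'],a['D'],a['T']);h=P[...,2]
c=np.array([.5641,.0314]);r=np.hypot(P[...,0]-c[0],P[...,1]-c[1])
hsv=cv2.cvtColor(a['im'],cv2.COLOR_RGB2HSV)
m=((r<.15)&(h>.012)&(h<.04)&(hsv[...,1]<60)).astype(np.uint8)
n,l,s,_=cv2.connectedComponentsWithStats(m)
for i in range(1,n):
    if s[i,4]>800:
        w=(P[l==i][:,:2]*1000).astype(np.float32); rr=cv2.minAreaRect(w); v=np.median(w,0)/1000-c; print(s[i,4],rr,np.degrees(np.arctan2(v[1],v[0])))
E
```

```text
[ 0.08544187  0.14732394 -0.18922131] [-1.04672937  0.33155288  7.35416572] [179.91272891   0.19619053 159.46937994] 0.012157072195683356 [ 3.21089901e+00  7.28321655e+00 -6.95840292e+00  7.55436571e+01
  8.97146303e-04  2.37413713e+01]
3995 ((528.5325317382812, 123.75386047363281), (60.727481842041016, 75.86600494384766), 21.279605865478516) 111.29489780785536
3091 ((469.8710021972656, -4.763641357421875), (73.65795135498047, 60.61577224731445), 20.8765811920166) -159.1531177173966
2951 ((658.4813232421875, 68.08326721191406), (72.59317779541016, 60.590946197509766), 21.110641479492188) 22.780390702688017
2258 ((601.473876953125, -65.53948974609375), (60.383731842041016, 68.38514709472656), 20.690513610839844) -68.65809983335396
```

Emit:
{"fn": "servo_tool", "kwargs": {
  "rows": [
    {"offset": [0, 0, 0], "yaw": -0.04, "claw": 1},
    {"offset": [0, 0, 0], "yaw": -0.08, "claw": 1},
    {"offset": [0, 0, 0], "yaw": -0.12, "claw": 1},
    {"offset": [0, 0, 0], "yaw": -0.16, "claw": 1},
    {"offset": [0, 0, 0], "yaw": -0.2, "claw": 1},
    {"offset": [0, 0, 0], "yaw": -0.232, "claw": 1},
    {"offset": [0, 0, 0], "yaw": -0.232, "claw": 1},
    {"offset": [0, 0, -0.08], "yaw": -0.232, "claw": 1},
    {"offset": [0, 0, -0.16], "yaw": -0.232, "claw": 1},
    {"offset": [0, 0, -0.16], "yaw": -0.232, "claw": 1}
  ]
}}

```text
time: 10.2
ee_pos: [0.5647, 0.0317, 0.0911]
tcp_rot: [-180.0, 0.1, -159.0]
wrist_force: [0.0, 0.3, -4.8]
opening: 0.0123
grasp_force: 78.2
```

```bash
python3 - <<'E'
from h import *
o=get_obs();print(o['torque'],o['wrist_force'],o['tcp_rot'],o['opening'],o['q'],o['ee_pos'])
E
```

```text
[ 0.01881446 -0.01662116  0.00115169] [ 0.01524323  0.33570441 -4.824728  ] [-1.79983202e+02  5.09999105e-02 -1.58993332e+02] 0.012298084757783852 [ 3.21267606e+00  6.99256176e+00 -5.67988157e+00  7.72738633e+01
 -4.08657045e-04 -1.77939850e+01] [0.56471769 0.03169607 0.09108329]
```

Emit:
{"fn": "servo_tool", "kwargs": {
  "rows": [
    {"offset": [0, 0, -0.3], "yaw": 0, "claw": 1},
    {"offset": [0, 0, -0.6], "yaw": 0, "claw": 1},
    {"offset": [0, 0, -1], "yaw": 0, "claw": 1},
    {"offset": [0, 0, -1], "yaw": 0, "claw": 1}
  ]
}}

```text
time: 10.7
ee_pos: [0.5656, 0.0317, 0.1932]
tcp_rot: [-179.9, 0.3, -159.0]
wrist_force: [0.3, 0.7, -4.8]
opening: 0.0124
grasp_force: 78.9
```

Emit:
{"fn": "servo_tool", "kwargs": {
  "rows": [
    {"offset": [0.25, -0.28, 0], "yaw": 0, "claw": 1},
    {"offset": [0.5, -0.56, 0], "yaw": 0, "claw": 1},
    {"offset": [0.76, -0.84, 0], "yaw": 0, "claw": 1}
  ]
}}

```text
time: 11.08
ee_pos: [0.5226, -0.0748, 0.1882]
tcp_rot: [179.9, -0.1, -159.0]
wrist_force: [0.6, 0.2, -4.2]
opening: 0.0125
grasp_force: 78.8
```

Emit:
{"fn": "servo_tool", "kwargs": {
  "rows": [
    {"offset": [0.25, -0.28, 0], "yaw": 0, "claw": 1},
    {"offset": [0.5, -0.56, 0], "yaw": 0, "claw": 1},
    {"offset": [0.76, -0.84, 0], "yaw": 0, "claw": 1}
  ]
}}

```text
time: 11.45
ee_pos: [0.4817, -0.1806, 0.1883]
tcp_rot: [179.9, -0.1, -159.0]
wrist_force: [0.9, 0.6, -5.1]
opening: 0.0121
grasp_force: 78.8
```

Emit:
{"fn": "servo_tool", "kwargs": {
  "rows": [
    {"offset": [0.25, -0.28, 0], "yaw": 0, "claw": 1},
    {"offset": [0.5, -0.56, 0], "yaw": 0, "claw": 1},
    {"offset": [0.76, -0.84, 0], "yaw": 0, "claw": 1},
    {"offset": [0.76, -0.84, 0], "yaw": 0, "claw": 1},
    {"offset": [0.76, -0.84, 0], "yaw": 0, "claw": 1}
  ]
}}

```text
time: 12.08
ee_pos: [0.4415, -0.285, 0.1889]
tcp_rot: [179.9, -0.1, -159.0]
wrist_force: [0.4, 0.5, -5.5]
opening: 0.0125
grasp_force: 79.1
```

```bash
python3 - <<'E'
from h import *
o=get_obs();print(o['ee_pos'],o['tcp_rot'])
im,d,K,D,T=shot('top'); save('t2.png',cv2.resize(im[130:260,260:430],None,fx=3,fy=3))
im,d,K,D,T=shot('side'); save('s2.png',cv2.resize(im[120:220,300:440],None,fx=4,fy=4))
P=cloud(d,K,D,T); m=(P[...,2]>.025)&(P[...,2]<.035)&(np.hypot(P[...,0]-.443,P[...,1]+.286)<.075)
q=P[m];print(m.sum(),cv2.minAreaRect((q[:,:2]*1000).astype(np.float32)))
E
```

```text
[ 0.44151311 -0.28501128  0.18887888] [ 1.79899247e+02 -5.24023826e-02 -1.59021912e+02]
222 ((445.3536376953125, -285.91217041015625), (96.54708099365234, 91.11149597167969), 55.28432083129883)
```

Emit:
{"fn": "servo_tool", "kwargs": {
  "rows": [
    {"offset": [-0.02, 0, 0.4], "yaw": 0, "claw": 1},
    {"offset": [-0.02, 0, 0.8], "yaw": 0, "claw": 1},
    {"offset": [-0.02, 0, 1], "yaw": 0, "claw": 1},
    {"offset": [-0.02, 0, 1], "yaw": 0, "claw": 1}
  ]
}}

```text
time: 12.68
ee_pos: [0.4431, -0.2833, 0.0886]
tcp_rot: [179.8, -0.1, -158.9]
wrist_force: [-0.1, -0.7, -4.2]
opening: 0.0122
grasp_force: 78.9
```

Emit:
{"fn": "servo_tool", "kwargs": {
  "rows": [
    {"offset": [0, 0, 0.08], "yaw": 0, "claw": 1},
    {"offset": [0, 0, 0.14], "yaw": 0, "claw": 1},
    {"offset": [0, 0, 0.18], "yaw": 0, "claw": 1},
    {"offset": [0, 0, 0.2], "yaw": 0, "claw": 1},
    {"offset": [0, 0, 0.2], "yaw": 0, "claw": 1}
  ]
}}

```text
time: 13.3
ee_pos: [0.4437, -0.2846, 0.0703]
tcp_rot: [180.0, -0.0, -159.0]
wrist_force: [0.1, -0.4, -4.5]
opening: 0.0124
grasp_force: 79.2
```

Emit:
{"fn": "servo_tool", "kwargs": {
  "rows": [
    {"offset": [0, 0, 0.01], "yaw": 0, "claw": 1},
    {"offset": [0, 0, 0.02], "yaw": 0, "claw": 1},
    {"offset": [0, 0, 0.03], "yaw": 0, "claw": 1},
    {"offset": [0, 0, 0.03], "yaw": 0, "claw": 1}
  ]
}}

```text
time: 13.8
ee_pos: [0.4438, -0.2847, 0.0688]
tcp_rot: [-179.9, 0.0, -159.0]
wrist_force: [-5.5, 1.8, 8.1]
opening: 0.0123
grasp_force: 81.0
```

Emit:
{"fn": "servo_tool", "kwargs": {
  "rows": [
    {"offset": [0, 0, 0], "yaw": 0, "claw": 0.4},
    {"offset": [0, 0, 0], "yaw": 0, "claw": 0.4},
    {"offset": [0, 0, 0], "yaw": 0, "claw": 0.4},
    {"offset": [0, 0, 0], "yaw": 0, "claw": 0.4},
    {"offset": [0, 0, -0.3], "yaw": 0, "claw": 0.4},
    {"offset": [0, 0, -0.7], "yaw": 0, "claw": 0.4},
    {"offset": [0, 0, -1], "yaw": 0, "claw": 0.4}
  ]
}}

```text
time: 14.68
ee_pos: [0.4439, -0.2847, 0.1689]
tcp_rot: [-180.0, 0.0, -159.0]
wrist_force: [0.3, -0.7, -0.8]
opening: 0.0511
grasp_force: 0.0
```

Emit:
{"fn": "servo_tool", "kwargs": {
  "rows": [
    {"offset": [-0.37, 0.42, -0.4], "yaw": 0, "claw": 0.4},
    {"offset": [-0.75, 0.84, -0.8], "yaw": 0, "claw": 0.4}
  ]
}}

```text
time: 14.92
ee_pos: [0.4799, -0.1886, 0.2408]
tcp_rot: [-180.0, 0.0, -159.1]
wrist_force: [1.4, -0.7, -0.8]
opening: 0.0513
grasp_force: 0.0
```

```bash
python3 - <<'E'
from h import *
im,d,K,D,T=shot('top'); P=cloud(d,K,D,T); 
c=np.array([.444,-.285]);r=np.hypot(P[...,0]-c[0],P[...,1]-c[1])
for lo,hi in((.028,.05),(.058,.085)):
    q=P[(r<.09)&(P[...,2]>lo)&(P[...,2]<hi)]; print(len(q),cv2.minAreaRect((q[:,:2]*1000).astype(np.float32)),np.median(q[:,2]))
q=P[(r<.075)&(P[...,2]>.028)&(P[...,2]<.05)]; A=np.c_[q[:,:2],np.ones(len(q))]; print('tilt',np.linalg.lstsq(A,q[:,2],rcond=None)[0])
E
```

```text
0 ((0.0, 0.0), (0.0, 0.0), 0.0) nan
0 ((0.0, 0.0), (0.0, 0.0), 0.0) nan
tilt [0. 0. 0.]
  return _methods._mean(a, axis=axis, dtype=dtype,
  ret = ret.dtype.type(ret / rcount)
```

Emit:
{"fn": "servo_tool", "kwargs": {
  "rows": [
    {"offset": [-0.37, 0.42, 0], "yaw": 0, "claw": 0.4},
    {"offset": [-0.75, 0.84, 0], "yaw": 0, "claw": 0.4}
  ]
}}

```text
time: 15.22
ee_pos: [0.5201, -0.0828, 0.24]
tcp_rot: [-180.0, 0.0, -159.1]
wrist_force: [1.5, 0.1, 0.0]
opening: 0.0513
grasp_force: 0.0
```

Emit:
{"fn": "servo_tool", "kwargs": {
  "rows": [
    {"offset": [-0.37, 0.42, 0], "yaw": 0, "claw": 0.4},
    {"offset": [-0.75, 0.84, 0], "yaw": 0, "claw": 0.4},
    {"offset": [-0.75, 0.84, 0], "yaw": 0, "claw": 0.4},
    {"offset": [-0.75, 0.84, 0], "yaw": 0, "claw": 0.4}
  ]
}}

```text
time: 15.72
ee_pos: [0.5595, 0.0212, 0.2395]
tcp_rot: [-180.0, -0.0, -159.0]
wrist_force: [0.0, -0.1, 0.5]
opening: 0.0512
grasp_force: 0.0
```

```bash
cat > jig.py <<'E'
from h import *
def look(tag,c=(.5645,.0315)):
    o=get_obs();print(o['ee_pos'].round(4),o['tcp_rot'].round(1),o['time'])
    im,d,K,D,T=shot('wrist'); save(tag+'.png',im); np.savez(tag+'.npz',im=im,d=d,K=K,D=D,T=T)
    P=cloud(d,K,D,T); h=P[...,2]; r=np.hypot(P[...,0]-c[0],P[...,1]-c[1])
    hsv=cv2.cvtColor(im,cv2.COLOR_RGB2HSV)
    return im,P,h,r,hsv,(K,D,T)
def rects(m,z,cam,n,lo=200,hi=1e9):
    cs,_=cv2.findContours(m.astype(np.uint8),cv2.RETR_EXTERNAL,cv2.CHAIN_APPROX_NONE); out=[]
    for c in cs:
        if not lo<cv2.contourArea(c)<hi: continue
        w=onz(c.reshape(-1,2),z,*cam)[:,:2]*1000
        (x,y),(l,s),a=cv2.minAreaRect(w.astype(np.float32))
        if l<s: l,s,a=s,l,a-90
        print(n,'c',round(x,1),round(y,1),'size',round(l,1),round(s,1),'axis',round(a%180,1),'px',c.reshape(-1,2).mean(0).round())
E
python3 - <<'E'
from jig import *
im,P,h,r,hsv,cam=look('w2')
q=P[(r<.16)&(h>.012)&(h<.06)&(hsv[...,1]<70)]; print('jig',cv2.minAreaRect((q[:,:2]*1000).astype(np.float32)))
q=P[(r<.07)&(h>.033)&(h<.045)]; print('boss',cv2.minAreaRect((q[:,:2]*1000).astype(np.float32)),np.median(q[:,2]))
V=hsv[...,2];S=hsv[...,1]
rects((V<100)&(S<90)&(r<.15)&(h>.01),.032,cam,'worn')
rects((V<80)&(S<90)&(r>.17)&(h>.008)&(h<.03),.018,cam,'new')
E
```

```text
[0.5595 0.0212 0.2395] [-180.   -0. -159.] 15.725
jig ((564.3201293945312, 31.12305450439453), (236.7096710205078, 235.6626434326172), 66.00313568115234)
boss ((572.491943359375, 50.44104766845703), (110.23822021484375, 110.1776123046875), 21.2004337310791) 0.038479958032288514
worn c 651.5 66.6 size 42.5 33.7 axis 20.7 px [325. 264.]
worn c 759.6 94.7 size 1019.9 284.9 axis 111.1 px [321. 343.]
new c 568.7 263.0 size 66.1 40.5 axis 115.9 px [496. 250.]
new c 434.3 375.1 size 62.9 47.0 axis 178.5 px [620. 187.]
new c 437.5 274.3 size 68.5 36.9 axis 84.2 px [556. 158.]
new c 378.5 156.3 size 49.8 48.5 axis 27.2 px [497.  68.]
```

View pics/w2.png

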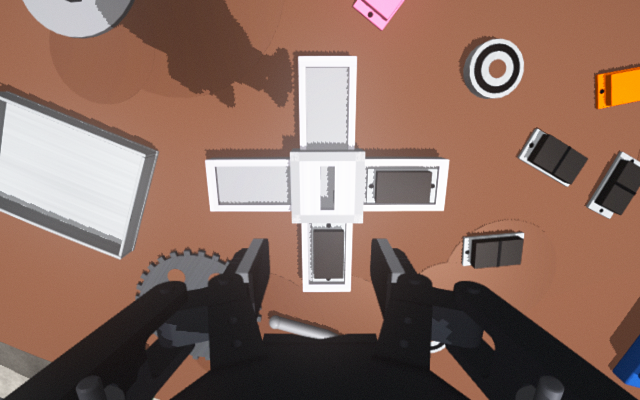

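The wrist view shows the boss at (327,187) with its slot vertical, worn pads in the pockets at (402,187) and (328,252), and empty pockets at (327,105) and (252,187).

```bash
python3 - <<'E'
from h import *
a=np.load('w2.npz'); cam=[a[k] for k in('K','D','T')]; P=cloud(a['d'],*cam)
hsv=cv2.cvtColor(a['im'],cv2.COLOR_RGB2HSV);V=hsv[...,2]; print(hsv[187,402],hsv[252,328],hsv[187,252],hsv[105,327],P[187,402],P[252,328],P[187,252])
t=np.radians(21.0);c=np.array([.5643,.0311]);u=np.array([np.cos(t),np.sin(t)]);v=np.array([-u[1],u[0]])
L=(P[...,:2]-c)@np.c_[u,v]*1000; h=P[...,2]*1000
for n,ax,sg in(('+x',0,1),('+y',1,1),('-x',0,-1),('-y',1,-1)):
    a_=L[...,ax]*sg; b=L[...,1-ax]
    reg=(a_>44)&(a_<132)&(abs(b)<26)
    for nm,m in(('floor',reg&(h<21)&(h>14)),('block',reg&(V<100)&(h>27)),('blockD',reg&(h>28.5)),('rim',(a_>44)&(a_<142)&(abs(b)<34)&(h>22)&(h<27))):
        if m.sum()>100: print(n,nm,m.sum(),'along %.1f..%.1f'%tuple(np.percentile(a_[m],[1,99])),'across %.1f..%.1f'%tuple(np.percentile(b[m],[1,99])),'h %.1f'%np.median(h[m]))
E
```

```text
[  4  19 109] [  0  22 103] [120   6 224] [120   3 230] [0.53435691 0.10970768 0.03174063] [0.63767895 0.06113831 0.03196282] [ 0.59893689 -0.04904636  0.01691178]
+x floor 320 along 48.0..127.9 across -22.8..23.3 h 18.6
+x block 543 along 51.9..112.8 across -15.0..17.7 h 32.4
+x blockD 1470 along 52.2..113.8 across -15.0..19.8 h 32.4
+x rim 1565 along 45.7..137.0 across -29.5..30.0 h 24.2
+y floor 375 along 44.2..127.4 across -22.7..22.9 h 18.6
+y block 5942 along 44.0..83.6 across -22.0..-0.1 h 302.8
+y blockD 7606 along 44.1..113.3 across -21.9..16.4 h 297.6
+y rim 1990 along 45.7..136.9 across -30.2..29.6 h 24.2
-x floor 3372 along 45.0..126.7 across -22.9..22.7 h 18.7
-x rim 1721 along 45.5..137.0 across -30.3..29.8 h 24.6
-y floor 2722 along 44.8..126.5 across -21.4..22.9 h 18.6
-y block 13092 along 45.2..73.2 across -21.9..2.7 h 294.2
-y blockD 13137 along 45.2..73.3 across -21.9..2.7 h 294.2
-y rim 1412 along 45.6..136.7 across -30.2..29.6 h 24.6
```

Emit:
{"fn": "servo_tool", "kwargs": {
  "rows": [
    {"offset": [-0.5, 0.05, 0.3], "yaw": 0, "claw": 0.43},
    {"offset": [-0.91, 0.095, 0.7], "yaw": 0, "claw": 0.43},
    {"offset": [-0.91, 0.095, 1], "yaw": 0, "claw": 0.43}
  ]
}}

```text
time: 16.15
ee_pos: [0.6421, 0.0621, 0.1366]
tcp_rot: [180.0, -0.1, -159.1]
wrist_force: [-0.2, -0.3, 0.0]
opening: 0.0488
grasp_force: 0.0
```

Emit:
{"fn": "servo_tool", "kwargs": {
  "rows": [
    {"offset": [0, 0, 0.4], "yaw": 0, "claw": 0.43},
    {"offset": [0, 0, 0.8], "yaw": 0, "claw": 0.43},
    {"offset": [0, 0, 0.8], "yaw": 0, "claw": 0.43},
    {"offset": [0, 0, 0.8], "yaw": 0, "claw": 0.43}
  ]
}}

```text
time: 16.65
ee_pos: [0.6418, 0.0619, 0.0617]
tcp_rot: [-180.0, 0.1, -159.1]
wrist_force: [-0.2, -0.1, 0.9]
opening: 0.0484
grasp_force: 0.0
```

```bash
python3 - <<'E'
from h import *
o=get_obs(); print(o['ee_pos'],o['opening'],o['wrist_force'])
im,d,K,D,T=shot('wrist'); save('w3.png',im)
i=camera_info('wrist'); P=cloud(d,K,D,np.array(i['hand_eye']))
m=(abs(P[...,0])<.013)&(abs(P[...,1])<.06)&(P[...,2]<.045)&(P[...,2]>-.05)
ys,xs=np.where(m); 
for s in(-1,1):
    q=P[m&(P[...,1]*s>.015)]; print(s,len(q),np.percentile(q[:,2],[90,98,100]).round(4),np.percentile(abs(q[:,1]),[0,5]).round(4))
E
```

```text
[0.64180727 0.06189872 0.06172849] 0.04839748973004443 [-0.21922759 -0.14914407  0.91902211]
-1 8637 [0.0362 0.0431 0.0446] [0.015  0.0223]
1 8656 [0.0287 0.0379 0.0441] [0.015  0.0222]
```

View pics/w3.png

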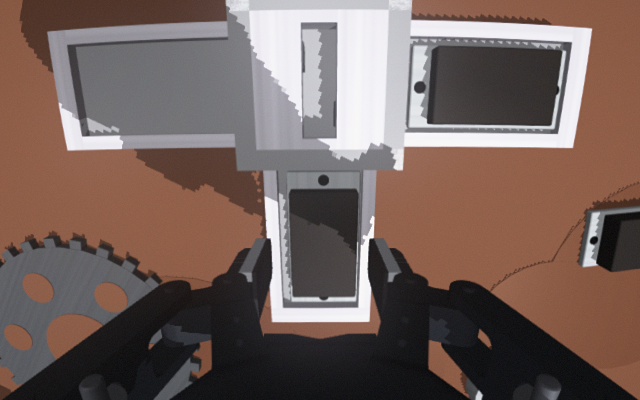

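The jaws (255,265)/(385,265) straddle the worn pad at (323,240). Lowering slowly.

Emit:
{"fn": "servo_tool", "kwargs": {
  "rows": [
    {"offset": [0, 0, 0.07], "yaw": 0, "claw": 0.43},
    {"offset": [0, 0, 0.11], "yaw": 0, "claw": 0.43},
    {"offset": [0, 0, 0.14], "yaw": 0, "claw": 0.43},
    {"offset": [0, 0, 0.14], "yaw": 0, "claw": 0.43}
  ]
}}

```text
time: 17.2
ee_pos: [0.6409, 0.0628, 0.0454]
tcp_rot: [180.0, -0.0, -159.0]
wrist_force: [-0.7, -0.8, 0.9]
opening: 0.0489
grasp_force: 0.0
```

Emit:
{"fn": "servo_tool", "kwargs": {
  "rows": [
    {"offset": [0, 0, 0.02], "yaw": 0, "claw": 0.43},
    {"offset": [0, 0, 0.03], "yaw": 0, "claw": 0.43},
    {"offset": [0, 0, 0.03], "yaw": 0, "claw": 0.43}
  ]
}}

```text
time: 17.58
ee_pos: [0.6412, 0.0628, 0.0433]
tcp_rot: [-180.0, 0.0, -159.0]
wrist_force: [-2.1, -0.4, 4.7]
opening: 0.0488
grasp_force: 2.4
```

Emit:
{"fn": "servo_tool", "kwargs": {
  "rows": [
    {"offset": [0, 0, 0.01], "yaw": 0, "claw": 0.43},
    {"offset": [0, 0, 0.02], "yaw": 0, "claw": 0.43},
    {"offset": [0, 0, 0.02], "yaw": 0, "claw": 0.43}
  ]
}}

```text
time: 17.95
ee_pos: [0.6412, 0.0628, 0.0432]
tcp_rot: [-180.0, 0.1, -159.0]
wrist_force: [-7.7, -1.7, 17.7]
opening: 0.0489
grasp_force: 9.0
```

Emit:
{"fn": "servo_tool", "kwargs": {
  "rows": [
    {"offset": [0, 0, -0.05], "yaw": 0, "claw": 0.43},
    {"offset": [0, 0, -0.05], "yaw": 0, "claw": 0.43},
    {"offset": [0, 0, -0.05], "yaw": 0, "claw": 0.8},
    {"offset": [0, 0, -0.05], "yaw": 0, "claw": 0.8},
    {"offset": [0, 0, -0.05], "yaw": 0, "claw": 0.8},
    {"offset": [0, 0, -0.05], "yaw": 0, "claw": 0.8}
  ],
  "squeeze": 60
}}

```text
time: 18.7
ee_pos: [0.6412, 0.0628, 0.0457]
tcp_rot: [-180.0, 0.0, -159.0]
wrist_force: [-0.1, 0.1, 2.9]
opening: 0.0343
grasp_force: 60.3
```

Emit:
{"fn": "servo_tool", "kwargs": {
  "rows": [
    {"offset": [0, 0, -0.1], "yaw": 0, "claw": 0.8},
    {"offset": [0, 0, -0.2], "yaw": 0, "claw": 0.8},
    {"offset": [0, 0, -0.4], "yaw": 0, "claw": 0.8},
    {"offset": [0, 0, -0.8], "yaw": 0, "claw": 0.8},
    {"offset": [0, 0, -1], "yaw": 0, "claw": 0.8}
  ]
}}

```text
time: 19.32
ee_pos: [0.6419, 0.0629, 0.1496]
tcp_rot: [-179.9, 0.2, -159.0]
wrist_force: [-0.0, 0.2, -2.8]
opening: 0.0337
grasp_force: 60.2
```

Emit:
{"fn": "servo_tool", "kwargs": {
  "rows": [
    {"offset": [0.15, -0.45, 0], "yaw": 0.05, "claw": 0.8},
    {"offset": [0.3, -0.9, 0], "yaw": 0.1, "claw": 0.8},
    {"offset": [0.3, -0.9, 0], "yaw": 0.117, "claw": 0.8}
  ]
}}

```text
time: 19.7
ee_pos: [0.6455, -0.0351, 0.1472]
tcp_rot: [-180.0, 0.1, 179.6]
wrist_force: [0.7, 1.6, -1.9]
opening: 0.0339
grasp_force: 60.3
```

Emit:
{"fn": "servo_tool", "kwargs": {
  "rows": [
    {"offset": [-0.03, -0.45, 0], "yaw": 0, "claw": 0.8},
    {"offset": [-0.03, -0.85, 0], "yaw": 0, "claw": 0.8}
  ]
}}

```text
time: 19.95
ee_pos: [0.6486, -0.1181, 0.1472]
tcp_rot: [-180.0, 0.1, 180.0]
wrist_force: [0.9, -0.8, -1.9]
opening: 0.0339
grasp_force: 60.4
```

Emit:
{"fn": "servo_tool", "kwargs": {
  "rows": [
    {"offset": [-0.03, -0.45, 0], "yaw": 0, "claw": 0.8},
    {"offset": [-0.03, -0.85, 0], "yaw": 0, "claw": 0.8}
  ]
}}

```text
time: 20.2
ee_pos: [0.6513, -0.2036, 0.1471]
tcp_rot: [-180.0, 0.1, 179.9]
wrist_force: [0.9, -0.2, -2.3]
opening: 0.0344
grasp_force: 60.4
```

Emit:
{"fn": "servo_tool", "kwargs": {
  "rows": [
    {"offset": [-0.03, -0.45, 0], "yaw": 0, "claw": 0.8},
    {"offset": [-0.03, -0.83, 0], "yaw": 0, "claw": 0.8},
    {"offset": [-0.03, -0.83, 0], "yaw": 0, "claw": 0.8},
    {"offset": [-0.03, -0.83, 0], "yaw": 0, "claw": 0.8}
  ]
}}

```text
time: 20.7
ee_pos: [0.6542, -0.2848, 0.1465]
tcp_rot: [180.0, 0.0, 179.9]
wrist_force: [-0.3, 0.2, -2.4]
opening: 0.0339
grasp_force: 60.5
```

```bash
python3 - <<'E'
from h import *
o=get_obs(); print(o['ee_pos'],o['opening'],o['tcp_rot'],o['q'])
im,d,K,D,T=shot('wrist'); P=cloud(d,K,D,T);h=P[...,2]
m=(h>.022)&(h<.036)&(P[...,0]>.55)&(P[...,1]<-.1)&(P[...,1]>-.42)&(P[...,0]<.78)
q=P[m]; print(m.sum(),cv2.minAreaRect((q[:,:2]*1000).astype(np.float32)))
im,d,K,D,T=shot('top'); P=cloud(d,K,D,T)
c=np.array([.444,-.285]);r=np.hypot(P[...,0]-c[0],P[...,1]-c[1])
for lo,hi in((.028,.05),(.058,.085)):
    q=P[(r<.09)&(P[...,2]>lo)&(P[...,2]<hi)]; print(len(q),cv2.minAreaRect((q[:,:2]*1000).astype(np.float32)) if len(q) else '',np.median(q[:,2]))
E
```

```text
[ 0.65421075 -0.28479301  0.1464859 ] 0.033918729316339366 [1.79994937e+02 2.96173464e-02 1.79933273e+02] [-2.35306608e+01  2.74572936e+01  2.57920098e+01  8.83095640e+01
  1.64374253e-02 -2.34639319e+01]
4148 ((654.9921264648438, -267.1811218261719), (321.61480712890625, 177.5169219970703), 83.93071746826172)
54 ((470.4358825683594, -229.03623962402344), (11.299989700317383, 68.80130767822266), 65.37845611572266) 0.03598149676829854
0  nan
  return _methods._mean(a, axis=axis, dtype=dtype,
  ret = ret.dtype.type(ret / rcount)
```

Emit:
{"fn": "servo_tool", "kwargs": {
  "rows": [
    {"offset": [0, 0, 0.5], "yaw": 0, "claw": 0.8},
    {"offset": [0, 0, 0.9], "yaw": 0, "claw": 0.8},
    {"offset": [0, 0, 1], "yaw": 0, "claw": 0.8},
    {"offset": [0, 0, 1], "yaw": 0, "claw": 0.8}
  ]
}}

```text
time: 21.3
ee_pos: [0.6544, -0.2844, 0.0465]
tcp_rot: [-180.0, 0.0, 180.0]
wrist_force: [-0.5, -0.2, -1.8]
opening: 0.0338
grasp_force: 60.5
```

Emit:
{"fn": "servo_tool", "kwargs": {
  "rows": [
    {"offset": [0, 0, 0.06], "yaw": 0, "claw": 0.8},
    {"offset": [0, 0, 0.12], "yaw": 0, "claw": 0.8},
    {"offset": [0, 0, 0.12], "yaw": 0, "claw": 0.8}
  ]
}}

```text
time: 21.68
ee_pos: [0.6541, -0.285, 0.0336]
tcp_rot: [180.0, -0.0, 179.9]
wrist_force: [1.0, -0.0, -2.9]
opening: 0.0341
grasp_force: 60.5
```

Emit:
{"fn": "servo_tool", "kwargs": {
  "rows": [
    {"offset": [0, 0, 0], "yaw": 0, "claw": 0.47},
    {"offset": [0, 0, 0], "yaw": 0, "claw": 0.47},
    {"offset": [0, 0, 0], "yaw": 0, "claw": 0.47},
    {"offset": [0, 0, -0.3], "yaw": 0, "claw": 0.47},
    {"offset": [0, 0, -0.8], "yaw": 0, "claw": 0.43},
    {"offset": [0, 0, -1], "yaw": 0, "claw": 0.43}
  ]
}}

```text
time: 22.42
ee_pos: [0.655, -0.2854, 0.1376]
tcp_rot: [-179.9, 0.2, 179.9]
wrist_force: [0.7, -0.1, -0.1]
opening: 0.0487
grasp_force: 0.0
```

Emit:
{"fn": "servo_tool", "kwargs": {
  "rows": [
    {"offset": [0.15, 0.5, 0], "yaw": 0, "claw": 0.43},
    {"offset": [0.3, 0.98, 0], "yaw": 0, "claw": 0.43}
  ]
}}

```text
time: 22.68
ee_pos: [0.624, -0.1862, 0.134]
tcp_rot: [-180.0, 0.0, 179.9]
wrist_force: [0.5, 0.1, 0.1]
opening: 0.0485
grasp_force: 0.0
```

Emit:
{"fn": "servo_tool", "kwargs": {
  "rows": [
    {"offset": [0.15, 0.5, 0], "yaw": 0, "claw": 0.43},
    {"offset": [0.3, 0.98, 0], "yaw": 0, "claw": 0.43}
  ]
}}

```text
time: 22.92
ee_pos: [0.5937, -0.0875, 0.134]
tcp_rot: [-180.0, 0.0, 179.9]
wrist_force: [0.9, 0.4, 0.2]
opening: 0.0486
grasp_force: 0.0
```

Emit:
{"fn": "servo_tool", "kwargs": {
  "rows": [
    {"offset": [0.15, 0.5, 0], "yaw": 0, "claw": 0.43},
    {"offset": [0.3, 0.98, 0], "yaw": 0, "claw": 0.43}
  ]
}}

```text
time: 23.18
ee_pos: [0.5638, 0.0106, 0.1341]
tcp_rot: [180.0, 0.0, 179.9]
wrist_force: [1.2, 0.7, 0.0]
opening: 0.0487
grasp_force: 0.0
```

Emit:
{"fn": "servo_tool", "kwargs": {
  "rows": [
    {"offset": [0.15, 0.5, 0], "yaw": 0.05, "claw": 0.43},
    {"offset": [0.313, 0.985, 0], "yaw": 0.11, "claw": 0.43},
    {"offset": [0.313, 0.985, 0], "yaw": 0.17, "claw": 0.43},
    {"offset": [0.313, 0.985, 0], "yaw": 0.23, "claw": 0.43},
    {"offset": [0.313, 0.985, 0], "yaw": 0.29, "claw": 0.43},
    {"offset": [0.313, 0.985, 0], "yaw": 0.34, "claw": 0.43},
    {"offset": [0.313, 0.985, 0], "yaw": 0.383, "claw": 0.43},
    {"offset": [0.313, 0.985, 0], "yaw": 0.383, "claw": 0.43},
    {"offset": [0.313, 0.985, 0], "yaw": 0.383, "claw": 0.43}
  ]
}}

```text
time: 24.3
ee_pos: [0.5333, 0.1076, 0.1339]
tcp_rot: [180.0, 0.0, 111.2]
wrist_force: [0.3, -0.6, -0.2]
opening: 0.0487
grasp_force: 0.0
```

```bash
cat > loc.py <<'E'
from jig import *
t=np.radians(21.0);C=np.array([.5643,.0311]);U=np.array([np.cos(t),np.sin(t)]);Vv=np.array([-U[1],U[0]])
def delta(x,y,z=None):
    o=get_obs(); p=o['ee_pos']; s=np.radians(o['tcp_rot'][2]); dx,dy=x-p[0],y-p[1]
    print('tool dx,dy',round(10*(dx*np.cos(s)+dy*np.sin(s)),3),round(10*(dx*np.sin(s)-dy*np.cos(s)),3),'z',p[2].round(4),'psi',o['tcp_rot'][2].round(1),'t',o['time'])
def block(im,P,x,y,zlo,zhi,rad=.055):
    h=P[...,2]; hs=cv2.cvtColor(im,cv2.COLOR_RGB2HSV); r=np.hypot(P[...,0]-x,P[...,1]-y)
    m=(r<rad)&(h>zlo)&(h<zhi)&(hs[...,2]<135)&(hs[...,1]<95)
    n,l,s,_=cv2.connectedComponentsWithStats(m.astype(np.uint8)); i=1+s[1:,4].argmax()
    q=P[l==i]; (a,b),(w,hh),an=cv2.minAreaRect((q[:,:2]*1000).astype(np.float32))
    if w<hh: w,hh,an=hh,w,an-90
    print('block',round(a,1),round(b,1),'size',round(w,1),round(hh,1),'axis',round(an%180,1),'h',np.median(q[:,2]).round(4),'n',len(q)); return a/1000,b/1000
E
python3 - <<'E'
from loc import *
im,d,K,D,T=shot('wrist'); P=cloud(d,K,D,T); save('w4.png',im)
delta(*block(im,P,.533,.1075,.0275,.04))
im,d,K,D,T=shot('top'); P=cloud(d,K,D,T)
r=np.hypot(P[...,0]-.444,P[...,1]+.285)
for lo,hi in((.028,.05),(.058,.085)):
    q=P[(r<.09)&(P[...,2]>lo)&(P[...,2]<hi)]; print(len(q),cv2.minAreaRect((q[:,:2]*1000).astype(np.float32)) if len(q) else '',np.median(q[:,2]))
block(im,P,.655,-.285,.01,.03)
E
```

```text
block 533.7 111.6 size 62.2 35.9 axis 111.2 h 0.0327 n 3634
tool dx,dy 0.036 0.018 z 0.1338 psi 111.1 t 24.35
1227 ((443.408447265625, -285.49896240234375), (134.9228973388672, 131.0181121826172), 89.60176849365234) 0.036698793608451075
112 ((442.9246826171875, -285.378173828125), (69.5167007446289, 14.441563606262207), 20.799861907958984) 0.07001893741185194
block 652.7 -284.6 size 71.6 37.7 axis 179.2 h 0.0189 n 209
```

The cover is parked level (disc top 36 mm, centred within 1 mm) and worn pad 1 lies in the tray. Now the second worn pad.

Emit:
{"fn": "servo_tool", "kwargs": {
  "rows": [
    {"offset": [0.036, 0.018, 0.4], "yaw": 0, "claw": 0.43},
    {"offset": [0.036, 0.018, 0.75], "yaw": 0, "claw": 0.43},
    {"offset": [0.036, 0.018, 0.875], "yaw": 0, "claw": 0.43},
    {"offset": [0.036, 0.018, 0.875], "yaw": 0, "claw": 0.43},
    {"offset": [0.036, 0.018, 0.875], "yaw": 0, "claw": 0.43}
  ]
}}

```text
time: 25.02
ee_pos: [0.5345, 0.1117, 0.0478]
tcp_rot: [179.9, 0.0, 111.0]
wrist_force: [-0.3, 0.1, 0.1]
opening: 0.0486
grasp_force: 0.0
```

Emit:
{"fn": "servo_tool", "kwargs": {
  "rows": [
    {"offset": [0, 0, 0], "yaw": 0, "claw": 0.8},
    {"offset": [0, 0, 0], "yaw": 0, "claw": 0.8},
    {"offset": [0, 0, 0], "yaw": 0, "claw": 0.8},
    {"offset": [0, 0, 0], "yaw": 0, "claw": 0.8}
  ]
}}

```text
time: 25.52
ee_pos: [0.5345, 0.1118, 0.0481]
tcp_rot: [179.8, 0.0, 111.0]
wrist_force: [-1.5, -0.4, 6.2]
opening: 0.0337
grasp_force: 59.7
```

Emit:
{"fn": "servo_tool", "kwargs": {
  "rows": [
    {"offset": [0, 0, -0.1], "yaw": 0, "claw": 0.8},
    {"offset": [0, 0, -0.2], "yaw": 0, "claw": 0.8},
    {"offset": [0, 0, -0.4], "yaw": 0, "claw": 0.8},
    {"offset": [0, 0, -0.8], "yaw": 0, "claw": 0.8},
    {"offset": [0, 0, -1], "yaw": 0, "claw": 0.8},
    {"offset": [0, 0, -1], "yaw": 0, "claw": 0.8}
  ]
}}

```text
time: 26.28
ee_pos: [0.5345, 0.1118, 0.1484]
tcp_rot: [179.8, 0.0, 111.0]
wrist_force: [-0.1, 0.6, -1.8]
opening: 0.0337
grasp_force: 60.1
```

Emit:
{"fn": "servo_tool", "kwargs": {
  "rows": [
    {"offset": [-0.3, 0, 0], "yaw": -0.055, "claw": 0.8},
    {"offset": [-0.6, 0, 0], "yaw": -0.11, "claw": 0.8},
    {"offset": [-0.95, -0.043, 0], "yaw": -0.165, "claw": 0.8},
    {"offset": [-0.95, -0.043, 0], "yaw": -0.22, "claw": 0.8},
    {"offset": [-0.95, -0.043, 0], "yaw": -0.275, "claw": 0.8},
    {"offset": [-0.95, -0.043, 0], "yaw": -0.33, "claw": 0.8},
    {"offset": [-0.95, -0.043, 0], "yaw": -0.383, "claw": 0.8},
    {"offset": [-0.95, -0.043, 0], "yaw": -0.383, "claw": 0.8}
  ]
}}

```text
time: 27.28
ee_pos: [0.5632, 0.0214, 0.1451]
tcp_rot: [-180.0, -0.1, 179.9]
wrist_force: [-0.0, -0.1, -0.6]
opening: 0.0333
grasp_force: 60.1
```

Emit:
{"fn": "servo_tool", "kwargs": {
  "rows": [
    {"offset": [-0.15, -0.4, 0], "yaw": 0, "claw": 0.8},
    {"offset": [-0.3, -0.81, 0], "yaw": 0, "claw": 0.8}
  ]
}}

```text
time: 27.52
ee_pos: [0.5937, -0.0602, 0.1457]
tcp_rot: [180.0, -0.0, 179.8]
wrist_force: [-0.4, 0.5, -1.8]
opening: 0.0333
grasp_force: 60.2
```

Emit:
{"fn": "servo_tool", "kwargs": {
  "rows": [
    {"offset": [-0.15, -0.4, 0], "yaw": 0, "claw": 0.8},
    {"offset": [-0.3, -0.81, 0], "yaw": 0, "claw": 0.8}
  ]
}}

```text
time: 27.78
ee_pos: [0.6237, -0.1419, 0.1455]
tcp_rot: [180.0, -0.0, 179.7]
wrist_force: [0.3, -0.3, -2.0]
opening: 0.0339
grasp_force: 60.2
```

Emit:
{"fn": "servo_tool", "kwargs": {
  "rows": [
    {"offset": [-0.15, -0.4, 0], "yaw": 0, "claw": 0.8},
    {"offset": [-0.3, -0.81, 0], "yaw": 0, "claw": 0.8},
    {"offset": [-0.3, -0.81, 0.4], "yaw": 0, "claw": 0.8},
    {"offset": [-0.3, -0.81, 0.4], "yaw": 0, "claw": 0.8}
  ]
}}

```text
time: 28.28
ee_pos: [0.6514, -0.2215, 0.1018]
tcp_rot: [179.9, -0.4, 179.7]
wrist_force: [-0.1, 0.0, -1.6]
opening: 0.0336
grasp_force: 60.2
```

Emit:
{"fn": "servo_tool", "kwargs": {
  "rows": [
    {"offset": [-0.02, 0, 0.35], "yaw": 0, "claw": 0.8},
    {"offset": [-0.02, 0, 0.6], "yaw": 0, "claw": 0.8},
    {"offset": [-0.02, 0, 0.68], "yaw": 0, "claw": 0.8},
    {"offset": [-0.02, 0, 0.69], "yaw": 0, "claw": 0.8}
  ]
}}

```text
time: 28.78
ee_pos: [0.6557, -0.2214, 0.0382]
tcp_rot: [-180.0, 0.0, 179.9]
wrist_force: [-0.9, -0.1, -1.2]
opening: 0.0336
grasp_force: 60.2
```

Emit:
{"fn": "servo_tool", "kwargs": {
  "rows": [
    {"offset": [0, 0, 0], "yaw": 0, "claw": 0.48},
    {"offset": [0, 0, 0], "yaw": 0, "claw": 0.48},
    {"offset": [0, 0, 0], "yaw": 0, "claw": 0.48},
    {"offset": [0, 0, -0.3], "yaw": 0, "claw": 0.48},
    {"offset": [0, 0, -0.8], "yaw": 0, "claw": 0.43},
    {"offset": [0, 0, -1], "yaw": 0, "claw": 0.43},
    {"offset": [0, 0, -1], "yaw": 0, "claw": 0.43}
  ]
}}

```text
time: 29.65
ee_pos: [0.6563, -0.2221, 0.1395]
tcp_rot: [-179.9, 0.2, 179.9]
wrist_force: [-0.4, 0.0, 0.5]
opening: 0.0485
grasp_force: 0.0
```

```bash
python3 - <<'E'
from loc import *
im,d,K,D,T=shot('wrist'); P=cloud(d,K,D,T); save('w5.png',im)
block(im,P,.655,-.222,.012,.025,.035); block(im,P,.655,-.285,.012,.025,.035)
delta(.5687,.2645)
E
```

```text
block 655.0 -222.5 size 62.4 36.0 axis 0.1 h 0.0186 n 3096
block 654.1 -285.7 size 61.8 36.2 axis 180.0 h 0.0186 n 3135
tool dx,dy 0.874 4.862 z 0.1374 psi 179.9 t 29.7
```

Emit:
{"fn": "servo_tool", "kwargs": {
  "rows": [
    {"offset": [0.09, 0.5, -0.1], "yaw": 0, "claw": 0.43},
    {"offset": [0.175, 0.97, -0.2], "yaw": 0, "claw": 0.43}
  ]
}}

```text
time: 29.95
ee_pos: [0.6369, -0.1238, 0.1549]
tcp_rot: [180.0, -0.2, 179.9]
wrist_force: [0.2, 0.9, -0.1]
opening: 0.049
grasp_force: 0.0
```

Emit:
{"fn": "servo_tool", "kwargs": {
  "rows": [
    {"offset": [0.09, 0.5, -0.1], "yaw": 0, "claw": 0.43},
    {"offset": [0.175, 0.97, -0.2], "yaw": 0, "claw": 0.43}
  ]
}}

```text
time: 30.2
ee_pos: [0.6195, -0.0261, 0.1754]
tcp_rot: [180.0, -0.1, 179.9]
wrist_force: [-0.1, -0.2, -0.1]
opening: 0.0486
grasp_force: 0.0
```

Emit:
{"fn": "servo_tool", "kwargs": {
  "rows": [
    {"offset": [0.09, 0.5, -0.1], "yaw": 0, "claw": 0.43},
    {"offset": [0.175, 0.97, -0.2], "yaw": 0, "claw": 0.43}
  ]
}}

```text
time: 30.45
ee_pos: [0.6022, 0.0709, 0.1955]
tcp_rot: [-180.0, -0.1, 179.9]
wrist_force: [0.9, -0.6, -0.0]
opening: 0.0487
grasp_force: 0.0
```

Emit:
{"fn": "servo_tool", "kwargs": {
  "rows": [
    {"offset": [0.09, 0.5, -0.1], "yaw": 0, "claw": 0.43},
    {"offset": [0.175, 0.97, -0.2], "yaw": 0, "claw": 0.43}
  ]
}}

```text
time: 30.7
ee_pos: [0.5849, 0.1678, 0.2155]
tcp_rot: [-180.0, -0.1, 179.9]
wrist_force: [0.3, 0.5, -0.8]
opening: 0.0487
grasp_force: 0.0
```

Emit:
{"fn": "servo_tool", "kwargs": {
  "rows": [
    {"offset": [0.1, 0.5, -0.1], "yaw": 0.05, "claw": 0.43},
    {"offset": [0.175, 0.97, -0.2], "yaw": 0.1, "claw": 0.43},
    {"offset": [0.175, 0.97, -0.2], "yaw": 0.15, "claw": 0.43},
    {"offset": [0.175, 0.97, -0.2], "yaw": 0.2, "claw": 0.43},
    {"offset": [0.175, 0.97, -0.2], "yaw": 0.25, "claw": 0.43},
    {"offset": [0.175, 0.97, -0.2], "yaw": 0.3, "claw": 0.43},
    {"offset": [0.175, 0.97, -0.2], "yaw": 0.358, "claw": 0.43},
    {"offset": [0.175, 0.97, -0.2], "yaw": 0.358, "claw": 0.43},
    {"offset": [0.175, 0.97, -0.2], "yaw": 0.358, "claw": 0.43}
  ]
}}

```text
time: 31.82
ee_pos: [0.5682, 0.2633, 0.2362]
tcp_rot: [-179.9, -0.0, 115.7]
wrist_force: [-0.5, 0.0, 0.0]
opening: 0.0485
grasp_force: 0.0
```

```bash
python3 - <<'E'
from loc import *
im,d,K,D,T=shot('wrist'); P=cloud(d,K,D,T); save('w6.png',im)
for p in((.434,.376),(.437,.275),(.5687,.2645)):
    try: q=block(im,P,*p,.013,.03,.05)
    except Exception as e: print(p,e)
delta(*q)
E
```

```text
block 434.2 380.5 size 62.4 36.3 axis 177.7 h 0.0186 n 2143
block 460.0 258.0 size 62.0 36.5 axis 84.6 h 0.0188 n 1707
block 568.5 267.7 size 60.6 35.6 axis 116.5 h 0.0186 n 1658
tool dx,dy 0.039 0.022 z 0.2365 psi 115.7 t 31.875
```

View pics/w6.png

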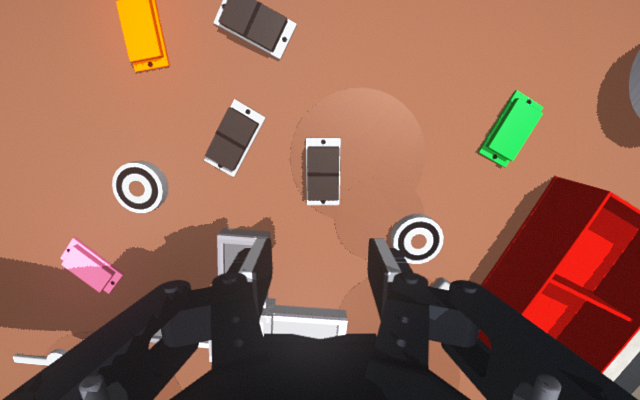

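The three new pads are at (254,27), (235,138) and (323,170). The middle one has been knocked to (0.460, 0.258). Gripping the nearest, at (0.5685, 0.2677).

Emit:
{"fn": "servo_tool", "kwargs": {
  "rows": [
    {"offset": [0.039, 0.022, 0.5], "yaw": -0.004, "claw": 0.43},
    {"offset": [0.039, 0.022, 1], "yaw": -0.004, "claw": 0.43}
  ]
}}

```text
time: 32.12
ee_pos: [0.5689, 0.2682, 0.1362]
tcp_rot: [179.9, -0.0, 116.4]
wrist_force: [0.4, 0.5, 0.9]
opening: 0.0486
grasp_force: 0.0
```

Emit:
{"fn": "servo_tool", "kwargs": {
  "rows": [
    {"offset": [0, 0, 0.5], "yaw": 0, "claw": 0.43},
    {"offset": [0, 0, 0.9], "yaw": 0, "claw": 0.43},
    {"offset": [0, 0, 0.98], "yaw": 0, "claw": 0.43},
    {"offset": [0, 0, 1], "yaw": 0, "claw": 0.43},
    {"offset": [0, 0, 1], "yaw": 0, "claw": 0.43}
  ]
}}

```text
time: 32.75
ee_pos: [0.5697, 0.2683, 0.0392]
tcp_rot: [179.8, 0.0, 116.3]
wrist_force: [0.4, 0.5, 0.3]
opening: 0.0491
grasp_force: 0.0
```

Emit:
{"fn": "servo_tool", "kwargs": {
  "rows": [
    {"offset": [0, 0, 0.06], "yaw": 0, "claw": 0.43},
    {"offset": [0, 0, 0.06], "yaw": 0, "claw": 0.43},
    {"offset": [0, 0, 0.06], "yaw": 0, "claw": 0.8},
    {"offset": [0, 0, 0.06], "yaw": 0, "claw": 0.8},
    {"offset": [0, 0, 0.06], "yaw": 0, "claw": 0.8},
    {"offset": [0, 0, 0.06], "yaw": 0, "claw": 0.8}
  ]
}}

```text
time: 33.5
ee_pos: [0.5689, 0.268, 0.0318]
tcp_rot: [180.0, 0.0, 116.2]
wrist_force: [-0.8, 0.6, 6.2]
opening: 0.0338
grasp_force: 60.6
```

Emit:
{"fn": "servo_tool", "kwargs": {
  "rows": [
    {"offset": [0, 0, -0.2], "yaw": 0, "claw": 0.8},
    {"offset": [0, 0, -0.6], "yaw": 0, "claw": 0.8},
    {"offset": [0, 0, -1], "yaw": 0, "claw": 0.8}
  ]
}}

```text
time: 33.88
ee_pos: [0.5684, 0.2677, 0.1329]
tcp_rot: [-180.0, -0.0, 116.2]
wrist_force: [1.0, 0.4, -2.3]
opening: 0.0337
grasp_force: 60.3
```

Emit:
{"fn": "servo_tool", "kwargs": {
  "rows": [
    {"offset": [-0.32, -0.25, 0], "yaw": 0, "claw": 0.8},
    {"offset": [-0.63, -0.505, 0], "yaw": 0, "claw": 0.8}
  ]
}}

```text
time: 34.12
ee_pos: [0.5512, 0.1885, 0.1326]
tcp_rot: [179.9, 0.0, 116.3]
wrist_force: [0.1, 0.1, -2.6]
opening: 0.0335
grasp_force: 60.5
```

Emit:
{"fn": "servo_tool", "kwargs": {
  "rows": [
    {"offset": [-0.32, -0.25, 0], "yaw": 0.015, "claw": 0.8},
    {"offset": [-0.63, -0.505, 0], "yaw": 0.029, "claw": 0.8},
    {"offset": [-0.63, -0.505, 0.3], "yaw": 0.029, "claw": 0.8},
    {"offset": [-0.63, -0.505, 0.5], "yaw": 0.029, "claw": 0.8},
    {"offset": [-0.63, -0.505, 0.5], "yaw": 0.029, "claw": 0.8},
    {"offset": [-0.63, -0.505, 0.5], "yaw": 0.029, "claw": 0.8}
  ]
}}

```text
time: 34.88
ee_pos: [0.5342, 0.1104, 0.0826]
tcp_rot: [179.9, 0.0, 111.0]
wrist_force: [-0.2, 0.3, -2.2]
opening: 0.0342
grasp_force: 60.5
```

```bash
python3 - <<'E'
from loc import *
delta(.5338,.1105)
im,d,K,D,T=shot('wrist'); P=cloud(d,K,D,T); save('w7.png',im); print(get_obs()['ee_pos'])
block(im,P,.5338,.1105,.04,.085,.05)
E
```

```text
tool dx,dy 0.003 -0.003 z 0.0826 psi 111.0 t 34.875
[0.53435958 0.11041692 0.08266323]
block 534.4 109.8 size 65.6 61.1 axis 115.7 h 0.0695 n 9624
```

View pics/w7.png

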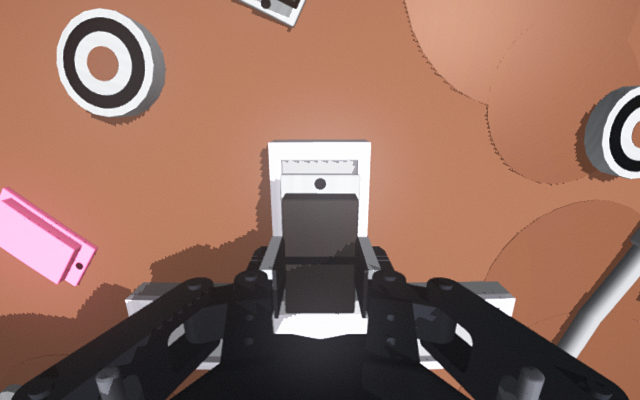

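The pad at (320,250) is centred over the pocket. Lowering.

Emit:
{"fn": "servo_tool", "kwargs": {
  "rows": [
    {"offset": [0.003, -0.003, 0.12], "yaw": 0, "claw": 0.8},
    {"offset": [0.003, -0.003, 0.2], "yaw": 0, "claw": 0.8},
    {"offset": [0.003, -0.003, 0.26], "yaw": 0, "claw": 0.8},
    {"offset": [0.003, -0.003, 0.3], "yaw": 0, "claw": 0.8},
    {"offset": [0.003, -0.003, 0.325], "yaw": 0, "claw": 0.8},
    {"offset": [0.003, -0.003, 0.33], "yaw": 0, "claw": 0.8},
    {"offset": [0.003, -0.003, 0.33], "yaw": 0, "claw": 0.8}
  ]
}}

```text
time: 35.8
ee_pos: [0.5332, 0.1103, 0.0498]
tcp_rot: [180.0, 0.0, 111.0]
wrist_force: [-7.5, -1.2, 11.8]
opening: 0.034
grasp_force: 62.0
```

Emit:
{"fn": "servo_tool", "kwargs": {
  "rows": [
    {"offset": [0, 0, 0], "yaw": 0, "claw": 0.43},
    {"offset": [0, 0, 0], "yaw": 0, "claw": 0.43},
    {"offset": [0, 0, 0], "yaw": 0, "claw": 0.43},
    {"offset": [0, 0, -0.3], "yaw": 0, "claw": 0.43},
    {"offset": [0, 0, -0.8], "yaw": 0, "claw": 0.43},
    {"offset": [0, 0, -1], "yaw": 0, "claw": 0.43}
  ]
}}

```text
time: 36.55
ee_pos: [0.5343, 0.1106, 0.1511]
tcp_rot: [179.8, 0.0, 111.0]
wrist_force: [0.5, -0.3, -0.1]
opening: 0.0487
grasp_force: 0.0
```

Emit:
{"fn": "servo_tool", "kwargs": {
  "rows": [
    {"offset": [0.41, -0.04, 0], "yaw": 0, "claw": 0.43},
    {"offset": [0.82, -0.076, 0], "yaw": 0, "claw": 0.43}
  ]
}}

```text
time: 36.8
ee_pos: [0.4967, 0.1848, 0.1485]
tcp_rot: [180.0, -0.0, 110.9]
wrist_force: [0.8, 0.2, -0.3]
opening: 0.0488
grasp_force: 0.0
```

Emit:
{"fn": "servo_tool", "kwargs": {
  "rows": [
    {"offset": [0.41, -0.04, 0], "yaw": 0.05, "claw": 0.43},
    {"offset": [0.82, -0.076, 0], "yaw": 0.1, "claw": 0.43},
    {"offset": [0.82, -0.076, 0], "yaw": 0.147, "claw": 0.43},
    {"offset": [0.82, -0.076, 0], "yaw": 0.147, "claw": 0.43},
    {"offset": [0.82, -0.076, 0], "yaw": 0.147, "claw": 0.43}
  ]
}}

```text
time: 37.42
ee_pos: [0.4606, 0.2577, 0.1482]
tcp_rot: [-180.0, 0.0, 84.7]
wrist_force: [0.1, 0.5, -0.1]
opening: 0.0489
grasp_force: 0.0
```

```bash
python3 - <<'E'
from loc import *
im,d,K,D,T=shot('wrist'); P=cloud(d,K,D,T); save('w8.png',im)
delta(*block(im,P,.460,.258,.013,.03,.05))
im,d,K,D,T=shot('top'); P=cloud(d,K,D,T); block(im,P,.5338,.1105,.028,.05,.05); block(im,P,.434,.38,.013,.03,.05)
E
```

```text
block 459.2 258.2 size 62.5 35.8 axis 85.5 h 0.0187 n 2930
tool dx,dy 0.004 -0.015 z 0.1482 psi 84.7 t 37.475
block 532.6 109.0 size 62.1 37.5 axis 110.5 h 0.0365 n 213Traceback (most recent call last):
  File "<stdin>", line 4, in <module>
  File "loc.py", line 9, in block
    n,l,s,_=cv2.connectedComponentsWithStats(m.astype(np.uint8)); i=1+s[1:,4].argmax()
                                                                      ~~~~~~~~~~~~~~^^
ValueError: attempt to get argmax of an empty sequence
```

Emit:
{"fn": "servo_tool", "kwargs": {
  "rows": [
    {"offset": [0.004, -0.015, 0.5], "yaw": -0.004, "claw": 0.43},
    {"offset": [0.004, -0.015, 0.9], "yaw": -0.004, "claw": 0.43},
    {"offset": [0.004, -0.015, 1], "yaw": -0.004, "claw": 0.43},
    {"offset": [0.004, -0.015, 1], "yaw": -0.004, "claw": 0.43}
  ]
}}

```text
time: 38.02
ee_pos: [0.4591, 0.2584, 0.0487]
tcp_rot: [-180.0, 0.0, 85.3]
wrist_force: [-0.1, 0.5, 1.0]
opening: 0.0488
grasp_force: 0.0
```

Emit:
{"fn": "servo_tool", "kwargs": {
  "rows": [
    {"offset": [0, 0, 0.1], "yaw": 0, "claw": 0.43},
    {"offset": [0, 0, 0.165], "yaw": 0, "claw": 0.43},
    {"offset": [0, 0, 0.165], "yaw": 0, "claw": 0.43},
    {"offset": [0, 0, 0.165], "yaw": 0, "claw": 0.8},
    {"offset": [0, 0, 0.165], "yaw": 0, "claw": 0.8},
    {"offset": [0, 0, 0.165], "yaw": 0, "claw": 0.8},
    {"offset": [0, 0, 0.165], "yaw": 0, "claw": 0.8}
  ]
}}

```text
time: 38.9
ee_pos: [0.4592, 0.2588, 0.0324]
tcp_rot: [180.0, -0.0, 85.3]
wrist_force: [-1.1, -0.6, 5.8]
opening: 0.0339
grasp_force: 60.6
```

Emit:
{"fn": "servo_tool", "kwargs": {
  "rows": [
    {"offset": [0, 0, -0.2], "yaw": 0, "claw": 0.8},
    {"offset": [0, 0, -0.6], "yaw": 0, "claw": 0.8},
    {"offset": [0, 0, -1], "yaw": 0, "claw": 0.8},
    {"offset": [0, 0, -1], "yaw": 0, "claw": 0.8}
  ]
}}

```text
time: 39.4
ee_pos: [0.4602, 0.2592, 0.1346]
tcp_rot: [179.8, -0.2, 85.3]
wrist_force: [-0.4, -0.0, -2.4]
opening: 0.0339
grasp_force: 60.4
```

Emit:
{"fn": "servo_tool", "kwargs": {
  "rows": [
    {"offset": [-0.43, 0.08, 0], "yaw": 0, "claw": 0.8},
    {"offset": [-0.85, 0.156, 0], "yaw": 0, "claw": 0.8}
  ]
}}

```text
time: 39.65
ee_pos: [0.4669, 0.1716, 0.13]
tcp_rot: [-179.9, 0.1, 85.3]
wrist_force: [-0.2, -0.3, -1.9]
opening: 0.0339
grasp_force: 60.4
```

Emit:
{"fn": "servo_tool", "kwargs": {
  "rows": [
    {"offset": [-0.43, 0.08, 0], "yaw": 0, "claw": 0.8},
    {"offset": [-0.85, 0.156, 0], "yaw": 0, "claw": 0.8}
  ]
}}

```text
time: 39.9
ee_pos: [0.4754, 0.0851, 0.1301]
tcp_rot: [-179.9, 0.0, 85.3]
wrist_force: [0.9, -0.3, -2.6]
opening: 0.0341
grasp_force: 60.4
```

Emit:
{"fn": "servo_tool", "kwargs": {
  "rows": [
    {"offset": [-0.43, 0.08, 0], "yaw": -0.055, "claw": 0.8},
    {"offset": [-0.85, 0.156, 0], "yaw": -0.11, "claw": 0.8},
    {"offset": [-0.85, 0.156, 0], "yaw": -0.165, "claw": 0.8},
    {"offset": [-0.85, 0.156, 0], "yaw": -0.22, "claw": 0.8},
    {"offset": [-0.85, 0.156, 0], "yaw": -0.275, "claw": 0.8},
    {"offset": [-0.85, 0.156, 0], "yaw": -0.33, "claw": 0.8},
    {"offset": [-0.85, 0.156, 0], "yaw": -0.385, "claw": 0.8},
    {"offset": [-0.85, 0.156, 0], "yaw": -0.44, "claw": 0.8},
    {"offset": [-0.85, 0.156, 0], "yaw": -0.495, "claw": 0.8},
    {"offset": [-0.85, 0.156, 0], "yaw": -0.55, "claw": 0.8},
    {"offset": [-0.85, 0.156, 0], "yaw": -0.605, "claw": 0.8},
    {"offset": [-0.85, 0.156, 0], "yaw": -0.643, "claw": 0.8}
  ]
}}

```text
time: 41.4
ee_pos: [0.4839, 0.0006, 0.13]
tcp_rot: [180.0, -0.1, -158.7]
wrist_force: [0.3, -0.4, -1.8]
opening: 0.0339
grasp_force: 60.4
```

Emit:
{"fn": "servo_tool", "kwargs": {
  "rows": [
    {"offset": [0, 0, 0.2], "yaw": 0, "claw": 0.8},
    {"offset": [0, 0, 0.4], "yaw": 0, "claw": 0.8},
    {"offset": [0, 0, 0.4], "yaw": 0, "claw": 0.8},
    {"offset": [0, 0, 0.4], "yaw": 0, "claw": 0.8}
  ]
}}

```text
time: 41.9
ee_pos: [0.4844, 0.0006, 0.0917]
tcp_rot: [180.0, -0.0, -159.0]
wrist_force: [-0.7, 0.5, -3.1]
opening: 0.0338
grasp_force: 60.3
```

```bash
python3 - <<'E'
from loc import *
delta(.4849,.0006)
im,d,K,D,T=shot('wrist'); P=cloud(d,K,D,T); save('w9.png',im); h=P[...,2]
# jig centre from rim pixels / boss top seen here
q=P[(np.hypot(*(P[...,:2]-C).transpose(2,0,1))<.06)&(h>.034)&(h<.043)]; L=(q[:,:2]-C)@np.c_[U,Vv]*1000; print('boss',len(q),np.percentile(L,[1,99],axis=0).round(1))
m=(h>.07)&(h<.09)&(np.hypot(P[...,0]-.485,P[...,1])<.06); 
print(get_obs()['ee_pos'],get_obs()['q'])
E
```

```text
tool dx,dy -0.004 -0.001 z 0.0917 psi -159.0 t 41.9
boss 1692 [[-37.6 -31.7]
 [ -8.1  31.2]]
[0.48474183 0.00053999 0.09215417] [ 6.45092241e-02 -4.00811419e+00 -1.67949485e+01  7.71874956e+01
 -1.25835763e-03 -2.09422717e+01]
```

Emit:
{"fn": "servo_tool", "kwargs": {
  "rows": [
    {"offset": [-0.004, 0, 0.15], "yaw": 0, "claw": 0.8},
    {"offset": [-0.004, 0, 0.25], "yaw": 0, "claw": 0.8},
    {"offset": [-0.004, 0, 0.32], "yaw": 0, "claw": 0.8},
    {"offset": [-0.004, 0, 0.37], "yaw": 0, "claw": 0.8},
    {"offset": [-0.004, 0, 0.4], "yaw": 0, "claw": 0.8},
    {"offset": [-0.004, 0, 0.42], "yaw": 0, "claw": 0.8},
    {"offset": [-0.004, 0, 0.425], "yaw": 0, "claw": 0.8}
  ]
}}

```text
time: 42.82
ee_pos: [0.485, 0.0007, 0.0503]
tcp_rot: [-180.0, 0.0, -159.0]
wrist_force: [-5.9, -0.5, 12.6]
opening: 0.0339
grasp_force: 61.7
```

Emit:
{"fn": "servo_tool", "kwargs": {
  "rows": [
    {"offset": [0, 0, 0], "yaw": 0, "claw": 0.43},
    {"offset": [0, 0, 0], "yaw": 0, "claw": 0.43},
    {"offset": [0, 0, 0], "yaw": 0, "claw": 0.43},
    {"offset": [0, 0, -0.3], "yaw": 0, "claw": 0.43},
    {"offset": [0, 0, -0.8], "yaw": 0, "claw": 0.43},
    {"offset": [0, 0, -1], "yaw": 0, "claw": 0.43}
  ]
}}

```text
time: 43.58
ee_pos: [0.4858, 0.0007, 0.1521]
tcp_rot: [-179.9, 0.2, -159.0]
wrist_force: [0.5, -0.5, 0.7]
opening: 0.0485
grasp_force: 0.0
```

Emit:
{"fn": "servo_tool", "kwargs": {
  "rows": [
    {"offset": [-0.11, 0.46, 0], "yaw": 0, "claw": 0.43},
    {"offset": [-0.222, 0.932, 0], "yaw": 0, "claw": 0.43}
  ]
}}

```text
time: 43.82
ee_pos: [0.4723, 0.0964, 0.1496]
tcp_rot: [-180.0, 0.1, -159.1]
wrist_force: [0.3, -1.1, -0.2]
opening: 0.0487
grasp_force: 0.0
```

Emit:
{"fn": "servo_tool", "kwargs": {
  "rows": [
    {"offset": [-0.11, 0.46, 0], "yaw": 0, "claw": 0.43},
    {"offset": [-0.222, 0.932, 0], "yaw": 0, "claw": 0.43}
  ]
}}

```text
time: 44.08
ee_pos: [0.4592, 0.1921, 0.1493]
tcp_rot: [-180.0, 0.0, -159.0]
wrist_force: [0.3, 0.4, 0.3]
opening: 0.0482
grasp_force: 0.0
```

Emit:
{"fn": "servo_tool", "kwargs": {
  "rows": [
    {"offset": [-0.11, 0.46, 0], "yaw": 0, "claw": 0.43},
    {"offset": [-0.222, 0.932, 0], "yaw": 0, "claw": 0.43}
  ]
}}

```text
time: 44.32
ee_pos: [0.4465, 0.2872, 0.1493]
tcp_rot: [180.0, 0.0, -159.0]
wrist_force: [1.2, 0.3, 0.4]
opening: 0.0484
grasp_force: 0.0
```

Emit:
{"fn": "servo_tool", "kwargs": {
  "rows": [
    {"offset": [-0.11, 0.46, 0], "yaw": 0.05, "claw": 0.43},
    {"offset": [-0.222, 0.932, 0], "yaw": 0.1, "claw": 0.43},
    {"offset": [-0.222, 0.932, 0], "yaw": 0.129, "claw": 0.43},
    {"offset": [-0.222, 0.932, 0], "yaw": 0.129, "claw": 0.43}
  ]
}}

```text
time: 44.82
ee_pos: [0.4339, 0.381, 0.1488]
tcp_rot: [-180.0, -0.0, 177.9]
wrist_force: [-0.2, -0.7, -0.7]
opening: 0.0487
grasp_force: 0.0
```

```bash
python3 - <<'E'
from loc import *
im,d,K,D,T=shot('wrist'); P=cloud(d,K,D,T); save('w10.png',im)
delta(*block(im,P,.434,.38,.013,.03,.05))
E
```

```text
block 433.1 380.7 size 62.1 35.8 axis 177.7 h 0.0186 n 2888
tool dx,dy 0.01 0.002 z 0.149 psi 177.9 t 44.875
```

Emit:
{"fn": "servo_tool", "kwargs": {
  "rows": [
    {"offset": [0.01, 0, 0.5], "yaw": 0, "claw": 0.43},
    {"offset": [0.01, 0, 0.9], "yaw": 0, "claw": 0.43},
    {"offset": [0.01, 0, 1], "yaw": 0, "claw": 0.43},
    {"offset": [0.01, 0, 1], "yaw": 0, "claw": 0.43}
  ]
}}

```text
time: 45.38
ee_pos: [0.4334, 0.3803, 0.0498]
tcp_rot: [180.0, 0.0, 177.8]
wrist_force: [0.2, -0.5, 0.0]
opening: 0.0487
grasp_force: 0.0
```

Emit:
{"fn": "servo_tool", "kwargs": {
  "rows": [
    {"offset": [0, 0, 0.1], "yaw": 0, "claw": 0.43},
    {"offset": [0, 0, 0.17], "yaw": 0, "claw": 0.43},
    {"offset": [0, 0, 0.17], "yaw": 0, "claw": 0.43},
    {"offset": [0, 0, 0.17], "yaw": 0, "claw": 0.8},
    {"offset": [0, 0, 0.17], "yaw": 0, "claw": 0.8},
    {"offset": [0, 0, 0.17], "yaw": 0, "claw": 0.8},
    {"offset": [0, 0, 0.17], "yaw": 0, "claw": 0.8}
  ]
}}

```text
time: 46.25
ee_pos: [0.4334, 0.3808, 0.0329]
tcp_rot: [180.0, 0.0, 177.8]
wrist_force: [-1.8, -0.2, 5.8]
opening: 0.0339
grasp_force: 60.7
```

Emit:
{"fn": "servo_tool", "kwargs": {
  "rows": [
    {"offset": [0, 0, -0.2], "yaw": 0, "claw": 0.8},
    {"offset": [0, 0, -0.6], "yaw": 0, "claw": 0.8},
    {"offset": [0, 0, -1], "yaw": 0, "claw": 0.8},
    {"offset": [0, 0, -1], "yaw": 0, "claw": 0.8}
  ]
}}

```text
time: 46.75
ee_pos: [0.4342, 0.3815, 0.1352]
tcp_rot: [179.8, 0.2, 177.8]
wrist_force: [0.4, -0.6, -3.5]
opening: 0.0338
grasp_force: 60.5
```

Emit:
{"fn": "servo_tool", "kwargs": {
  "rows": [
    {"offset": [-0.28, -0.39, 0], "yaw": 0, "claw": 0.8},
    {"offset": [-0.556, -0.777, 0], "yaw": 0, "claw": 0.8}
  ]
}}

```text
time: 47.0
ee_pos: [0.4855, 0.2999, 0.1304]
tcp_rot: [-179.9, -0.1, 177.9]
wrist_force: [0.5, -0.8, -2.2]
opening: 0.0336
grasp_force: 60.5
```

Emit:
{"fn": "servo_tool", "kwargs": {
  "rows": [
    {"offset": [-0.28, -0.39, 0], "yaw": 0, "claw": 0.8},
    {"offset": [-0.556, -0.777, 0], "yaw": 0, "claw": 0.8}
  ]
}}

```text
time: 47.25
ee_pos: [0.5384, 0.2194, 0.1304]
tcp_rot: [-179.9, -0.1, 177.8]
wrist_force: [0.0, 1.1, -3.1]
opening: 0.0337
grasp_force: 60.5
```

Emit:
{"fn": "servo_tool", "kwargs": {
  "rows": [
    {"offset": [-0.28, -0.39, 0], "yaw": 0, "claw": 0.8},
    {"offset": [-0.556, -0.777, 0], "yaw": 0, "claw": 0.8}
  ]
}}

```text
time: 47.5
ee_pos: [0.5909, 0.1397, 0.1303]
tcp_rot: [-180.0, -0.1, 177.8]
wrist_force: [-0.8, -0.5, -2.8]
opening: 0.0343
grasp_force: 60.5
```

Emit:
{"fn": "servo_tool", "kwargs": {
  "rows": [
    {"offset": [-0.28, -0.39, 0], "yaw": -0.05, "claw": 0.8},
    {"offset": [-0.556, -0.777, 0], "yaw": -0.1, "claw": 0.8},
    {"offset": [-0.556, -0.777, 0], "yaw": -0.129, "claw": 0.8},
    {"offset": [-0.556, -0.777, 0.2], "yaw": -0.129, "claw": 0.8},
    {"offset": [-0.556, -0.777, 0.4], "yaw": -0.129, "claw": 0.8},
    {"offset": [-0.556, -0.777, 0.4], "yaw": -0.129, "claw": 0.8},
    {"offset": [-0.556, -0.777, 0.4], "yaw": -0.129, "claw": 0.8}
  ]
}}

```text
time: 48.38
ee_pos: [0.6433, 0.0616, 0.0923]
tcp_rot: [-180.0, -0.0, -159.0]
wrist_force: [0.8, -0.5, -1.6]
opening: 0.0338
grasp_force: 60.7
```

```bash
python3 -c "
from loc import *
delta(.6437,.0616)"
```

```text
tool dx,dy -0.003 -0.001 z 0.0923 psi -159.0 t 48.375
```

Emit:
{"fn": "servo_tool", "kwargs": {
  "rows": [
    {"offset": [-0.003, 0, 0.15], "yaw": 0, "claw": 0.8},
    {"offset": [-0.003, 0, 0.25], "yaw": 0, "claw": 0.8},
    {"offset": [-0.003, 0, 0.32], "yaw": 0, "claw": 0.8},
    {"offset": [-0.003, 0, 0.37], "yaw": 0, "claw": 0.8},
    {"offset": [-0.003, 0, 0.4], "yaw": 0, "claw": 0.8},
    {"offset": [-0.003, 0, 0.42], "yaw": 0, "claw": 0.8},
    {"offset": [-0.003, 0, 0.43], "yaw": 0, "claw": 0.8}
  ]
}}

```text
time: 49.25
ee_pos: [0.6437, 0.0616, 0.0509]
tcp_rot: [-180.0, 0.1, -159.0]
wrist_force: [-7.5, -1.2, 11.9]
opening: 0.0337
grasp_force: 62.3
```

Emit:
{"fn": "servo_tool", "kwargs": {
  "rows": [
    {"offset": [0, 0, 0], "yaw": 0, "claw": 0.43},
    {"offset": [0, 0, 0], "yaw": 0, "claw": 0.43},
    {"offset": [0, 0, 0], "yaw": 0, "claw": 0.43},
    {"offset": [0, 0, -0.3], "yaw": 0, "claw": 0.43},
    {"offset": [0, 0, -0.8], "yaw": 0, "claw": 0.43},
    {"offset": [0, 0, -1], "yaw": 0, "claw": 0.43}
  ]
}}

```text
time: 50.0
ee_pos: [0.6446, 0.0616, 0.1526]
tcp_rot: [-179.9, 0.2, -159.0]
wrist_force: [-0.2, 0.6, -0.8]
opening: 0.0486
grasp_force: 0.0
```

Emit:
{"fn": "servo_tool", "kwargs": {
  "rows": [
    {"offset": [0.5, 0, -0.4], "yaw": 0, "claw": 0.43},
    {"offset": [0.8, -0.2, -0.8], "yaw": 0, "claw": 0.43},
    {"offset": [0.8, -0.2, -0.8], "yaw": 0, "claw": 0.43},
    {"offset": [0.8, -0.2, -0.8], "yaw": 0, "claw": 0.43}
  ]
}}

```text
time: 50.5
ee_pos: [0.5763, 0.0142, 0.229]
tcp_rot: [180.0, 0.0, -159.0]
wrist_force: [0.6, 0.3, -0.6]
opening: 0.0489
grasp_force: 0.0
```

```bash
python3 - <<'E'
from loc import *
im,d,K,D,T=shot('wrist'); P=cloud(d,K,D,T); save('w11.png',im)
for n,p in(('+y',C+Vv*.085),('-x',C-U*.085),('+x',C+U*.085)):
    print(n,p.round(4)); block(im,P,*p,.030,.05,.045)
delta(.4434,-.285)
E
```

```text
+y [0.5338 0.1105]
block 532.9 109.1 size 62.0 35.9 axis 110.0 h 0.0364 n 1925
-x [0.4849 0.0006]
block 484.4 0.2 size 61.0 35.9 axis 21.0 h 0.0367 n 2362
+x [0.6437 0.0616]
block 643.4 60.9 size 62.0 35.2 axis 21.0 h 0.0365 n 1625
tool dx,dy 2.313 -2.319 z 0.2282 psi -159.0 t 50.55
```

View pics/w11.png

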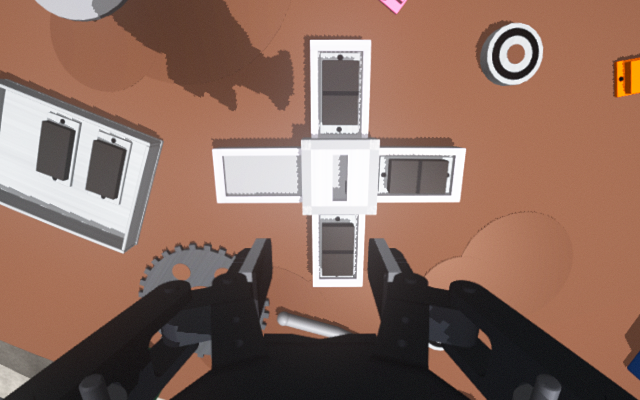

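All three new pads are seated (tops at 36.5 mm, within 2 mm of the pocket centres), and both worn pads lie in the tray at (55,150) and (105,168). Next is the cover.

Emit:
{"fn": "servo_tool", "kwargs": {
  "rows": [
    {"offset": [0.4, -0.4, 0], "yaw": 0, "claw": 0.43},
    {"offset": [0.77, -0.773, 0], "yaw": 0, "claw": 0.43}
  ]
}}

```text
time: 50.8
ee_pos: [0.5315, -0.0858, 0.2273]
tcp_rot: [179.9, -0.1, -158.9]
wrist_force: [0.6, -0.6, -0.1]
opening: 0.0487
grasp_force: 0.0
```

Emit:
{"fn": "servo_tool", "kwargs": {
  "rows": [
    {"offset": [0.4, -0.4, 0], "yaw": 0, "claw": 0.43},
    {"offset": [0.77, -0.773, 0], "yaw": 0, "claw": 0.43}
  ]
}}

```text
time: 51.05
ee_pos: [0.4871, -0.1863, 0.2276]
tcp_rot: [179.9, -0.1, -158.9]
wrist_force: [-0.3, -0.5, -0.5]
opening: 0.0487
grasp_force: 0.0
```

Emit:
{"fn": "servo_tool", "kwargs": {
  "rows": [
    {"offset": [0.4, -0.4, 0], "yaw": 0, "claw": 0.43},
    {"offset": [0.773, -0.773, 0], "yaw": 0, "claw": 0.43},
    {"offset": [0.773, -0.773, 0.4], "yaw": 0, "claw": 0.43},
    {"offset": [0.773, -0.773, 0.7], "yaw": 0, "claw": 0.43},
    {"offset": [0.773, -0.773, 0.7], "yaw": 0, "claw": 0.43},
    {"offset": [0.773, -0.773, 0.7], "yaw": 0, "claw": 0.43}
  ]
}}

```text
time: 51.8
ee_pos: [0.4439, -0.285, 0.1598]
tcp_rot: [-180.0, 0.0, -159.0]
wrist_force: [-1.5, -0.3, -0.3]
opening: 0.0488
grasp_force: 0.0
```

```bash
python3 - <<'E'
from loc import *
im,d,K,D,T=shot('wrist'); P=cloud(d,K,D,T); h=P[...,2]
q=P[(np.hypot(P[...,0]-.4434,P[...,1]+.285)<.045)&(h>.062)&(h<.076)]
print(cv2.minAreaRect((q[:,:2]*1000).astype(np.float32)),np.median(q[:,2]),get_obs()['ee_pos']); delta(.4434,-.285)
E
```

```text
((442.18658447265625, -285.7962646484375), (69.20198822021484, 13.606951713562012), 20.68919563293457) 0.0704351082041336 [ 0.44406061 -0.28519076  0.16032309]
tool dx,dy 0.005 0.004 z 0.1603 psi -159.0 t 51.85
```

Emit:
{"fn": "servo_tool", "kwargs": {
  "rows": [
    {"offset": [0, 0.004, 0.5], "yaw": 0, "claw": 0.43},
    {"offset": [0, 0.004, 0.8], "yaw": 0, "claw": 0.43},
    {"offset": [0, 0.004, 0.9], "yaw": 0, "claw": 0.43},
    {"offset": [0, 0.004, 0.905], "yaw": 0, "claw": 0.43},
    {"offset": [0, 0.004, 0.905], "yaw": 0, "claw": 0.43}
  ]
}}

```text
time: 52.48
ee_pos: [0.4441, -0.2853, 0.0705]
tcp_rot: [-179.9, 0.1, -159.0]
wrist_force: [0.6, -0.8, 0.4]
opening: 0.0487
grasp_force: 0.0
```

Emit:
{"fn": "servo_tool", "kwargs": {
  "rows": [
    {"offset": [0, 0, 0], "yaw": 0, "claw": 1},
    {"offset": [0, 0, 0], "yaw": 0, "claw": 1},
    {"offset": [0, 0, 0], "yaw": 0, "claw": 1},
    {"offset": [0, 0, 0], "yaw": 0, "claw": 1},
    {"offset": [0, 0, 0], "yaw": 0, "claw": 1},
    {"offset": [0, 0, 0], "yaw": 0, "claw": 1}
  ],
  "squeeze": 80
}}

```text
time: 53.22
ee_pos: [0.4436, -0.285, 0.0697]
tcp_rot: [-179.9, 0.1, -159.0]
wrist_force: [-1.1, 0.2, 6.2]
opening: 0.012
grasp_force: 80.0
```

Emit:
{"fn": "servo_tool", "kwargs": {
  "rows": [
    {"offset": [0, 0, -0.15], "yaw": 0, "claw": 1},
    {"offset": [0, 0, -0.4], "yaw": 0, "claw": 1},
    {"offset": [0, 0, -0.7], "yaw": 0, "claw": 1},
    {"offset": [0, 0, -1], "yaw": 0, "claw": 1},
    {"offset": [0, 0, -1], "yaw": 0, "claw": 1}
  ]
}}

```text
time: 53.85
ee_pos: [0.444, -0.2854, 0.1711]
tcp_rot: [-179.8, 0.1, -159.0]
wrist_force: [0.1, 0.1, -5.7]
opening: 0.0121
grasp_force: 78.8
```

Emit:
{"fn": "servo_tool", "kwargs": {
  "rows": [
    {"offset": [-0.25, 0.28, 0], "yaw": 0, "claw": 1},
    {"offset": [-0.5, 0.56, 0], "yaw": 0, "claw": 1},
    {"offset": [-0.755, 0.842, 0], "yaw": 0, "claw": 1}
  ]
}}

```text
time: 54.22
ee_pos: [0.4832, -0.178, 0.167]
tcp_rot: [179.9, -0.1, -159.0]
wrist_force: [0.2, 0.2, -5.4]
opening: 0.0125
grasp_force: 78.8
```

Emit:
{"fn": "servo_tool", "kwargs": {
  "rows": [
    {"offset": [-0.25, 0.28, 0], "yaw": 0, "claw": 1},
    {"offset": [-0.5, 0.56, 0], "yaw": 0, "claw": 1},
    {"offset": [-0.755, 0.842, 0], "yaw": 0, "claw": 1}
  ]
}}

```text
time: 54.6
ee_pos: [0.5235, -0.0722, 0.167]
tcp_rot: [179.9, -0.1, -159.0]
wrist_force: [1.3, -0.1, -4.5]
opening: 0.0124
grasp_force: 78.8
```

Emit:
{"fn": "servo_tool", "kwargs": {
  "rows": [
    {"offset": [-0.25, 0.28, 0], "yaw": 0, "claw": 1},
    {"offset": [-0.5, 0.56, 0], "yaw": 0, "claw": 1},
    {"offset": [-0.755, 0.842, 0], "yaw": 0, "claw": 1},
    {"offset": [-0.755, 0.842, 0.3], "yaw": 0, "claw": 1},
    {"offset": [-0.755, 0.842, 0.6], "yaw": 0, "claw": 1},
    {"offset": [-0.755, 0.842, 0.65], "yaw": 0, "claw": 1},
    {"offset": [-0.755, 0.842, 0.65], "yaw": 0, "claw": 1}
  ]
}}

```text
time: 55.48
ee_pos: [0.5638, 0.032, 0.1035]
tcp_rot: [180.0, -0.1, -159.0]
wrist_force: [0.0, -0.2, -4.6]
opening: 0.0123
grasp_force: 78.8
```

```bash
python3 - <<'E'
from loc import *
im,d,K,D,T=shot('wrist'); P=cloud(d,K,D,T); h=P[...,2];p=get_obs()['ee_pos'];print(p,get_obs()['tcp_rot']);delta(.5649,.0317)
q=P[(np.hypot(P[...,0]-p[0],P[...,1]-p[1])<.085)&(abs(h-(p[2]-.0337))<.004)]
(x,y),r=cv2.minEnclosingCircle((q[:,:2]*1000).astype(np.float32)); print(len(q),x,y,r,np.median(q[:,2]))
im,d,K,D,T=shot('side'); save('s3.png',cv2.resize(im[170:280,250:390],(764,600),interpolation=cv2.INTER_CUBIC))
E
```

```text
[0.56433732 0.03205633 0.10434877] [-1.79989292e+02  3.04525015e-02 -1.59003693e+02]
tool dx,dy -0.004 -0.005 z 0.1043 psi -159.0 t 55.525
28475 563.0465698242188 31.28734588623047 68.32054138183594 0.07040732375432296
```

View pics/s3.png

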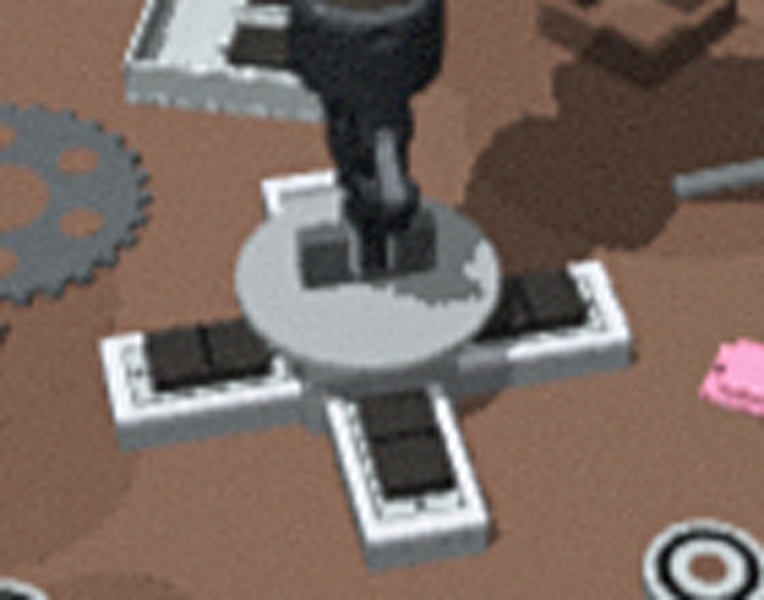

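The held cover is centred over the boss, and pads show in three arms with the fourth empty. Lowering slowly into the slot.

Emit:
{"fn": "servo_tool", "kwargs": {
  "rows": [
    {"offset": [-0.008, -0.005, 0], "yaw": 0, "claw": 1},
    {"offset": [-0.008, -0.005, 0.03], "yaw": 0, "claw": 1},
    {"offset": [-0.008, -0.005, 0.06], "yaw": 0, "claw": 1},
    {"offset": [-0.008, -0.005, 0.09], "yaw": 0, "claw": 1},
    {"offset": [-0.008, -0.005, 0.11], "yaw": 0, "claw": 1},
    {"offset": [-0.008, -0.005, 0.11], "yaw": 0, "claw": 1}
  ]
}}

```text
time: 56.32
ee_pos: [0.5649, 0.032, 0.0924]
tcp_rot: [180.0, -0.0, -159.0]
wrist_force: [0.7, 0.7, -5.4]
opening: 0.0125
grasp_force: 78.8
```

Lug foot is 6 mm into the slot with no side force. Continuing.

Emit:
{"fn": "servo_tool", "kwargs": {
  "rows": [
    {"offset": [0, 0, 0.03], "yaw": 0, "claw": 1},
    {"offset": [0, 0, 0.06], "yaw": 0, "claw": 1},
    {"offset": [0, 0, 0.09], "yaw": 0, "claw": 1},
    {"offset": [0, 0, 0.12], "yaw": 0, "claw": 1},
    {"offset": [0, 0, 0.14], "yaw": 0, "claw": 1},
    {"offset": [0, 0, 0.15], "yaw": 0, "claw": 1},
    {"offset": [0, 0, 0.15], "yaw": 0, "claw": 1}
  ]
}}

```text
time: 57.2
ee_pos: [0.5651, 0.032, 0.0778]
tcp_rot: [-180.0, 0.0, -159.0]
wrist_force: [-0.2, -0.4, -5.4]
opening: 0.0122
grasp_force: 79.1
```

Emit:
{"fn": "servo_tool", "kwargs": {
  "rows": [
    {"offset": [0, 0, 0.005], "yaw": 0, "claw": 1},
    {"offset": [0, 0, 0.01], "yaw": 0, "claw": 1},
    {"offset": [0, 0, 0.015], "yaw": 0, "claw": 1},
    {"offset": [0, 0, 0.02], "yaw": 0, "claw": 1},
    {"offset": [0, 0, 0.02], "yaw": 0, "claw": 1}
  ]
}}

```text
time: 57.82
ee_pos: [0.5651, 0.032, 0.0777]
tcp_rot: [-180.0, 0.1, -159.0]
wrist_force: [-6.6, -0.9, 12.2]
opening: 0.0122
grasp_force: 81.5
```

Emit:
{"fn": "servo_tool", "kwargs": {
  "rows": [
    {"offset": [0, 0, -0.01], "yaw": 0.04, "claw": 1},
    {"offset": [0, 0, -0.01], "yaw": 0.08, "claw": 1},
    {"offset": [0, 0, -0.01], "yaw": 0.12, "claw": 1},
    {"offset": [0, 0, -0.01], "yaw": 0.16, "claw": 1},
    {"offset": [0, 0, -0.01], "yaw": 0.2, "claw": 1},
    {"offset": [0, 0, -0.01], "yaw": 0.24, "claw": 1},
    {"offset": [0, 0, -0.01], "yaw": 0.28, "claw": 1},
    {"offset": [0, 0, -0.01], "yaw": 0.32, "claw": 1},
    {"offset": [0, 0, -0.01], "yaw": 0.36, "claw": 1},
    {"offset": [0, 0, -0.01], "yaw": 0.4, "claw": 1},
    {"offset": [0, 0, -0.01], "yaw": 0.44, "claw": 1},
    {"offset": [0, 0, -0.01], "yaw": 0.46, "claw": 1}
  ]
}}

```text
time: 59.32
ee_pos: [0.5658, 0.032, 0.0777]
tcp_rot: [179.9, 0.1, 118.0]
wrist_force: [-0.1, -0.2, 2.5]
opening: 0.0126
grasp_force: 80.0
```

```bash
python3 -c "
from loc import *
o=get_obs();print(o['ee_pos'],o['tcp_rot'],o['wrist_force'],o['torque'])"
```

```text
[0.56584642 0.03196564 0.07769702] [1.79886463e+02 6.31323884e-02 1.18043602e+02] [-0.12759971 -0.17729003  2.4560158 ] [-0.14892655  0.12681462  0.14281136]
```

Turned to 118°. Continuing gently to the stop.

Emit:
{"fn": "servo_tool", "kwargs": {
  "rows": [
    {"offset": [0, 0, 0], "yaw": 0.01, "claw": 1},
    {"offset": [0, 0, 0], "yaw": 0.02, "claw": 1},
    {"offset": [0, 0, 0], "yaw": 0.03, "claw": 1},
    {"offset": [0, 0, 0], "yaw": 0.04, "claw": 1},
    {"offset": [0, 0, 0], "yaw": 0.04, "claw": 1},
    {"offset": [0, 0, 0], "yaw": 0.04, "claw": 1}
  ]
}}

```text
time: 60.08
ee_pos: [0.5657, 0.0321, 0.0777]
tcp_rot: [179.9, 0.0, 111.0]
wrist_force: [-0.7, -0.2, 6.9]
opening: 0.0123
grasp_force: 80.5
```

```bash
python3 -c "
from loc import *
o=get_obs();print(o['ee_pos'],o['tcp_rot'],o['wrist_force'],o['torque'])"
```

```text
[0.56573695 0.03206507 0.07770441] [1.79886984e+02 3.35493334e-02 1.11013966e+02] [-0.7189194  -0.22162636  6.856029  ] [-0.07934961  0.03799025 -0.07129025]
```

Emit:
{"fn": "servo_tool", "kwargs": {
  "rows": [
    {"offset": [0, 0, 0], "yaw": 0.01, "claw": 1},
    {"offset": [0, 0, 0], "yaw": 0.015, "claw": 1},
    {"offset": [0, 0, 0], "yaw": 0.015, "claw": 1}
  ]
}}

```text
time: 60.45
ee_pos: [0.5653, 0.032, 0.0777]
tcp_rot: [179.9, 0.0, 108.3]
wrist_force: [-3.5, -0.6, 7.6]
opening: 0.012
grasp_force: 80.7
```

Emit:
{"fn": "servo_tool", "kwargs": {
  "rows": [
    {"offset": [0, 0, 0], "yaw": 0, "claw": 0.43},
    {"offset": [0, 0, 0], "yaw": 0, "claw": 0.43},
    {"offset": [0, 0, 0], "yaw": 0, "claw": 0.43},
    {"offset": [0, 0, 0], "yaw": 0, "claw": 0.43},
    {"offset": [0, 0, -0.3], "yaw": 0, "claw": 0.43},
    {"offset": [0, 0, -0.7], "yaw": 0, "claw": 0.43},
    {"offset": [0, 0, -1], "yaw": 0, "claw": 0.43}
  ]
}}

```text
time: 61.32
ee_pos: [0.5652, 0.032, 0.1784]
tcp_rot: [179.9, 0.0, 108.3]
wrist_force: [0.4, -0.3, -0.1]
opening: 0.0487
grasp_force: 0.0
```

Emit:
{"fn": "servo_tool", "kwargs": {
  "rows": [
    {"offset": [-0.3, 0, -0.4], "yaw": 0, "claw": 0.43},
    {"offset": [-0.3, 0, -0.7], "yaw": 0, "claw": 0.43},
    {"offset": [-0.3, 0, -0.7], "yaw": 0, "claw": 0.43},
    {"offset": [-0.3, 0, -0.7], "yaw": 0, "claw": 0.43}
  ]
}}

```text
time: 61.82
ee_pos: [0.5744, 0.0036, 0.2458]
tcp_rot: [-180.0, -0.0, 108.3]
wrist_force: [0.6, -0.8, 0.3]
opening: 0.0486
grasp_force: 0.0
```

```bash
python3 - <<'E'
from loc import *
im,d,K,D,T=shot('wrist'); P=cloud(d,K,D,T); h=P[...,2]; save('w12.png',im)
r=np.hypot(P[...,0]-C[0],P[...,1]-C[1])
for n,lo,hi in(('handle',.07,.085),('disc',.039,.05)):
    q=P[(r<.085)&(h>lo)&(h<hi)]; print(n,len(q),cv2.minAreaRect((q[:,:2]*1000).astype(np.float32)),np.median(q[:,2]))
im,d,K,D,T=shot('top'); P=cloud(d,K,D,T)
def at(x,y): return np.nanmedian(P[np.hypot(P[...,0]-x,P[...,1]-y)<.008][:,2])
print('rocker',at(.516,-.441),at(.470,-.431))
for p in((.655,-.222),(.655,-.285)): block(im,P,*p,.01,.03,.04)
E
```

```text
handle 1044 ((564.8163452148438, 31.667892456054688), (13.512872695922852, 68.18312072753906), 17.906452178955078) 0.07849287297101767
disc 11758 ((564.5632934570312, 31.851478576660156), (135.3214111328125, 135.32305908203125), 68.96331024169922) 0.04466173806463389
rocker 0.07609877365334439 0.08548232659073896
block 654.5 -223.6 size 60.8 38.7 axis 178.9 h 0.0185 n 204
block 654.4 -285.0 size 74.6 36.9 axis 179.7 h 0.0183 n 214
```

View pics/w12.png

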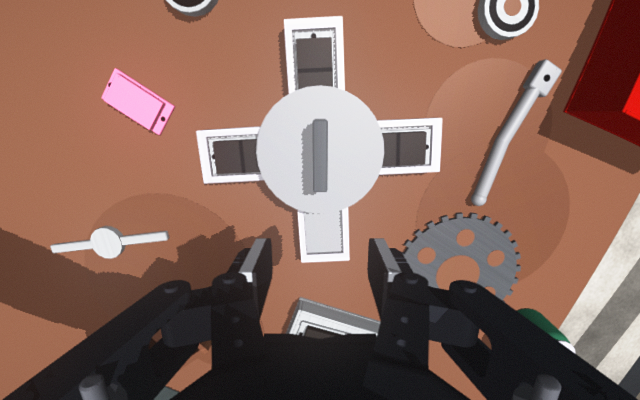

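The cover at (320,150) is home with its handle square to the slot, and the new pads sit in three pockets. The rocker is still off and the worn pads are in the tray.

```bash
python3 -c "
from workcell import *
print(job_done())"
```

```text
the job is handed in; nothing more can be done
None
```

The job is handed in, but the call returned no verdict. The last measurements show the rocker off, both worn pads in the tray, all three new pads seated flat, and the cover home and locked with its handle 3° past square to the slot.

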